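# Find the fullest tea tin

## Robot

A 6-joint arm with a two-finger parallel gripper is mounted at the origin on the work surface. World frame = base frame: x ahead of the robot, y to its left, z up, the work surface at z = 0. Lengths are in m, angles in degrees, forces in N, time in s.
With the tool pointing down it reaches from about 0.3 to 0.75 m from the base axis. Payload 8.5 kg.
Tool frame: the origin (TCP) lies on the centre line of the jaws, within the pads' length; the fingertips stand env.tcp_to_tips ahead of it and the grasp point (between the pads) lies 8 mm behind it (env.tcp_to_tips is the distance from the TCP to the fingertips, in m); z points along the fingers, y is the direction in which the jaws open and shut (so a half turn about z gives the same grasp; the last joint's range is limited). The gripper opens to 85 mm and grips with 20 to 120 N. Pads are 22 mm wide; open, the fingers measure 114 mm over their backs; the gripper's body (76 mm by 85 mm) begins 54 mm behind the grasp point. The pads swing forward as they close: fully open they stand 13 mm farther back than shut.
Start: joints at [-78.799, 21.807, 74.336, -0, 83.858, -12.336], TCP at [0.22, -0.504, 0.242] pointing down, gripper open.
Joint ranges: [-178.18, 178.18], [-50.72, 133.34], [12.68, 142.11], [-81.47, 261.47], [9.98, 163.14], [-165.26, 165.26]. Speed limits (degrees/s): [136.94, 136.94, 180, 180, 180, 180].

## Interface

Orientations are given as a 3x3 rotation matrix whose columns are the frame's x, y, z axes.
In Python, from rig import env gives the robot as it stands. The module is installed in compiled form; this text tells all that it offers.
- The arm moves only by the tool carry_out, never from a script. Its argument "rows" is a list of rows, each an object of numbers: "tx", "ty", "tz": the shift along the tool's x, y, z in cm; "yaw": the turn about the tool's z in rad. In form: [{"tx": .., "ty": .., "tz": .., "yaw": ..}, ...]. A call has 1 to 12 rows; each row shifts and turns the pose as measured when the row begins, along the tool's axes as they then stand; what a row does not reach is not made up. A row lasts 1/10 s, in which the tool goes at most 50 mm and 8.59 degrees, less where a joint would pass 70% of its speed; a pose out of reach is approached as far as the arm can. A call is refused whole if a number of a shift passes 5 or a number of a turn 0.15, either way. A call with a gripper value outside its range is refused whole. "jaw" is the closure, from -1 (fully open) to 1 (shut), set as the call begins (left out, the last holds). The fingers move at their own pace and stop on an object; "squeeze" is the grip in N (left out, the last holds). Time passes only in rows, so rows that do not move let the fingers close. It gives the time, the measured TCP pose, the force and the opening at its end, in the units of the state.
- env.observe(): the state, without advancing time (a new reading comes with each control period).
- env.get_image(name): name is "side" or "top" or "wrist"; returns the picture (420x560x3 uint8, red, green, blue); there is no depth.
- env.camera_params(name): a dict with "vertical_fov" (degrees; the focal length in pixels is half the picture's height over the tangent of half this angle, whatever the lens; pixels are square), "cx", "cy" (the principal point, pixels), "view" (4x4, takes a point from world to camera coordinates). Camera axes: x right, y up, looking along -z (the intrinsics and any distortion apply to the point x, -y, -z); pixel columns grow to the right and rows downward; lengths in m; the calibration is good to about 2 mm. A picture is of the moment at which its call begins: read the wrist's pose just before it. camera_params takes no time and is no camera call; for the wrist camera it gives the pose at the moment of the call.
- env.close_job(): hands the job in, once; it reports no verdict.
The state is a dict: "time_s": time; "q": joint angles; "qvel": joint speeds; "joint_efforts": joint torques, N m; "position": TCP position; "tool_rot": TCP orientation; "ft_force": force on the tool from outside, world axes, zero at the start; "wrist_torque": the same for the moment, N m; "grip_width": finger opening in m.
Only numpy, scipy, OpenCV 4.12 (cv2) and the standard library are available. Lean on these libraries where they do the work, as an engineer would, in place of code of your own. Each camera call takes 0.05 s, during which the arm holds its last target. There are 200 camera calls.

## Task

First set the blue pot stand square and flat into the recess of the wooden tea tray and let go of it. Then, going from the left tin to the right one (left as the robot sees it), lift each of the three tins straight up a good 5 cm off its cork spot, pause to feel its weight, and stand it back on its spot, to find the heaviest. Finish while holding the heaviest tin upright and still in the gripper, centred over the pot stand and a good 10 cm above it, with the other two tins upright on their spots and nothing else knocked or pushed about.

Things in the scene. Friction and masses are not known exactly. Their poses are not given: they have to be found in the camera images.
- stand: loose glazed blue pot stand with a white line border on top, a flat block 56 mm (its x) by 90 mm (its y) by 26 mm high, 0.2 to 0.3 kg, lying flat on the worktop; origin at the centre of its underside, z up. Easily gripped across its 56 mm sides; hold it by the upper 14 mm, since the lowest 9 mm go into the recess. Either way round is fine
- tray: fixed light wooden tea tray, 120 mm (its x) by 150 mm (its y) by 18 mm high, with a rectangular recess in its middle, 60 mm (x) by 94 mm (y), 9 mm deep, lined with dark red felt, with a 2 mm bevelled mouth; origin at the centre of its underside
- pocket (a point): centre of the floor of the tray's recess, 9 mm above the worktop; axes as the tray's. The seated stand's origin comes to this point and the stand then stands 17 mm proud of the tray
- board: fixed brown wooden board the tins stand on, 90 mm (its x) by 330 mm (its y) by 12 mm high, running roughly left to right; origin at the centre of its underside
- spot_left (a point): centre of the left (+y) cork spot, a 72 mm disc flush with the board's top, 12 mm above the worktop; spots are 115 mm apart
- spot_middle (a point): centre of the middle cork spot, on the board's top
- spot_right (a point): centre of the right (-y) cork spot, on the board's top
- tin_a: closed cylindrical tin, green with a steel lid, 60 mm diameter, 110 mm high, upright; origin at the centre of its underside, z up. The three tins look exactly alike, start in any order, one on each cork spot, and weigh between 0.1 and 0.5 kg; the heaviest is at least 0.12 kg heavier than each of the others. A firm grip does them no harm; best taken from above with the pads about 30 mm below the top
- tin_b: closed cylindrical tin, green with a steel lid, 60 mm diameter, 110 mm high, upright; origin at the centre of its underside, z up. The three tins look exactly alike, start in any order, one on each cork spot, and weigh between 0.1 and 0.5 kg; the heaviest is at least 0.12 kg heavier than each of the others. A firm grip does them no harm; best taken from above with the pads about 30 mm below the top
- tin_c: closed cylindrical tin, green with a steel lid, 60 mm diameter, 110 mm high, upright; origin at the centre of its underside, z up. The three tins look exactly alike, start in any order, one on each cork spot, and weigh between 0.1 and 0.5 kg; the heaviest is at least 0.12 kg heavier than each of the others. A firm grip does them no harm; best taken from above with the pads about 30 mm below the top
- mug: white mug, 76 mm across, 90 mm high, handle 35 mm out; stands left; loose bystander, to be left alone
- bowl: terracotta bowl, 130 mm across, 55 mm high; stands right; loose bystander, to be left alone
- spoon: steel spoon, 150 mm long, under 20 mm high, lying between tray and pot stand, about along x; its origin is the middle of its underside; loose bystander, to be left alone
- jar: amber jar with red cap, 64 mm across, 100 mm high, left of the tins; loose bystander, to be left alone
- soap: orange bottle with blue cap, 60 mm across, 190 mm high, right of the tins; loose bystander, to be left alone
- mill: dark wooden pepper mill, 52 mm across, 105 mm high, behind the tins; loose bystander, to be left alone
Not all that is in view belongs to the job. Leave any purple look-alike of the tin_a alone.

How it is judged (in metres and radians):
On the way, in this order (a step that is already met when the one before it is completed fails the run):
1. the pot stand sits flat and square in the tray's recess, let go (horizontal distance between stand and pocket below 0.007 m and z of stand in the frame of pocket below 0.004 m and angle between the x axis of stand and the x axis of tray, either way round below 0.09 rad and angle between stand's own z axis and vertical below 0.04 rad and contact force between the fingers and stand below 0.1 N), for 0.2 s.
2. the left tin has been lifted by the fingers at least 3 cm above its spot (((horizontal distance between tin_a and spot_left below 0.05 m and z of tin_a in the frame of spot_left above 0.03 m and contact force between the fingers and tin_a above 0.5 N) or (horizontal distance between tin_b and spot_left below 0.05 m and z of tin_b in the frame of spot_left above 0.03 m and contact force between the fingers and tin_b above 0.5 N) or (horizontal distance between tin_c and spot_left below 0.05 m and z of tin_c in the frame of spot_left above 0.03 m and contact force between the fingers and tin_c above 0.5 N))), for 0.2 s.
3. the middle tin has been lifted by the fingers at least 3 cm above its spot (((horizontal distance between tin_a and spot_middle below 0.05 m and z of tin_a in the frame of spot_middle above 0.03 m and contact force between the fingers and tin_a above 0.5 N) or (horizontal distance between tin_b and spot_middle below 0.05 m and z of tin_b in the frame of spot_middle above 0.03 m and contact force between the fingers and tin_b above 0.5 N) or (horizontal distance between tin_c and spot_middle below 0.05 m and z of tin_c in the frame of spot_middle above 0.03 m and contact force between the fingers and tin_c above 0.5 N))), for 0.2 s.
4. the right tin has been lifted by the fingers at least 3 cm above its spot (((horizontal distance between tin_a and spot_right below 0.05 m and z of tin_a in the frame of spot_right above 0.03 m and contact force between the fingers and tin_a above 0.5 N) or (horizontal distance between tin_b and spot_right below 0.05 m and z of tin_b in the frame of spot_right above 0.03 m and contact force between the fingers and tin_b above 0.5 N) or (horizontal distance between tin_c and spot_right below 0.05 m and z of tin_c in the frame of spot_right above 0.03 m and contact force between the fingers and tin_c above 0.5 N))), for 0.2 s.
At the end, for the whole second after the job is handed in: Fingers hold the heaviest tin still, upright (0.2 rad), its underside 70 mm or more above the stand's top, within 35 mm of its centre; stand seated in the recess (7 mm, 4 mm of depth, 0.09 rad square, 0.04 rad flat); other two tins upright, untouched, within 30 mm of their starts (all of step 1 and ((contact force between the fingers and tin_a above 1 N and horizontal distance between tin_a and stand below 0.035 m and z of tin_a in the frame of pocket above 0.096 m and angle between tin_a's own z axis and vertical below 0.2 rad and linear speed of tin_a below 0.03 m/s and contact force between tin_a and stand below 0.05 N and distance of each of tin_b, tin_c from where it was at the start of the episode below 0.03 m and angle between each of tin_b, tin_c's own z axis and vertical below 0.08 rad and linear speed of each of tin_b, tin_c below 0.02 m/s and contact force between the fingers and tin_b below 0.1 N and contact force between each of tin_b, tin_c and tin_a below 0.05 N and contact force between tin_b and board between 0.5 and 3.35 N and contact force between the fingers and tin_c below 0.1 N and contact force between tin_c and board between 0.5 and 3.35 N) or (contact force between the fingers and tin_b above 1 N and horizontal distance between tin_b and stand below 0.035 m and z of tin_b in the frame of pocket above 0.096 m and angle between tin_b's own z axis and vertical below 0.2 rad and linear speed of tin_b below 0.03 m/s and contact force between tin_b and stand below 0.05 N and distance of each of tin_a, tin_c from where it was at the start of the episode below 0.03 m and angle between each of tin_a, tin_c's own z axis and vertical below 0.08 rad and linear speed of each of tin_a, tin_c below 0.02 m/s and contact force between the fingers and tin_a below 0.1 N and contact force between each of tin_a, tin_c and tin_b below 0.05 N and contact force between tin_a and board between 0.5 and 3.35 N and contact force between the fingers and tin_c below 0.1 N and contact force between tin_c and board between 0.5 and 3.35 N) or (contact force between the fingers and tin_c above 1 N and horizontal distance between tin_c and stand below 0.035 m and z of tin_c in the frame of pocket above 0.096 m and angle between tin_c's own z axis and vertical below 0.2 rad and linear speed of tin_c below 0.03 m/s and contact force between tin_c and stand below 0.05 N and distance of each of tin_a, tin_b from where it was at the start of the episode below 0.03 m and angle between each of tin_a, tin_b's own z axis and vertical below 0.08 rad and linear speed of each of tin_a, tin_b below 0.02 m/s and contact force between the fingers and tin_a below 0.1 N and contact force between each of tin_a, tin_b and tin_c below 0.05 N and contact force between tin_a and board between 0.5 and 3.35 N and contact force between the fingers and tin_b below 0.1 N and contact force between tin_b and board between 0.5 and 3.35 N))); the arm keeps its last pose, push and grip.
It fails at once if a tin tipped over (angle between any of tin_a, tin_b, tin_c's own z axis and vertical above 0.6 rad).
It fails at once if a bystander pushed more than 3 cm or knocked over (distance of any of mug, bowl, spoon, jar, soap, mill from where it was at the start of the episode above 0.03 m or angle between any of mug, bowl, jar, soap, mill's own z axis and vertical above 0.5 rad).
It also fails if it takes over 72 s, if anything falls off the work surface, if the arm or the gripper's body presses on something with over 40 N, if the wrist force passes 120 N, or if a joint passes its speed limit or range.

## Working session

There is one attempt and no reset: what is moved stays moved. The work goes in short steps, Python scripts to look and compute and a tool call to move; the robot and the scene stay as the last step left them, time stands still between calls to the robot, and variables do not carry over. Pictures are saved under pics/ and viewed, about 8 in all and at most 12, crops included, and the job is handed in when it is done.

Besides the shell and the picture viewer there is one more tool, called after "Request:" by a JSON object that holds its "api" and its "payload", one argument or row to a line. carry_out: Moves the arm, as the interface text tells. Its arguments: {"type":"object","properties":{"rows":{"type":"array","items":{"type":"object","properties":{"tx":{"type":"number"},"ty":{"type":"number"},"tz":{"type":"number"},"yaw":{"type":"number"}}}},"jaw":{"type":"number"},"squeeze":{"type":"number"}},"required":["rows"]}

```bash
mkdir -p pics; cat > h.py <<'E'
import numpy as np, cv2
from rig import env
def snap(n,f):
    p=env.camera_params(n); im=env.get_image(n); cv2.imwrite(f,cv2.cvtColor(im,cv2.COLOR_RGB2BGR)); return p,im
def ray(p,u,v):
    f=210/np.tan(np.radians(p['vertical_fov'])/2); V=np.array(p['view']); R=V[:3,:3]; t=V[:3,3]
    d=R.T@np.array([(u-p['cx'])/f,-(v-p['cy'])/f,-1]); return -R.T@t,d
def at(p,u,v,z):
    c,d=ray(p,u,v); return (c+d*(z-c[2])/d[2]).round(4)
def px(p,X):
    f=210/np.tan(np.radians(p['vertical_fov'])/2); V=np.array(p['view']); c=V[:3,:3]@np.array(X)+V[:3,3]
    return np.array([p['cx']+f*c[0]/-c[2],p['cy']-f*c[1]/-c[2]]).round(1)
E
python3 - <<'E'
from h import *
print(env.tcp_to_tips, env.observe())
for n in('top','side'):
    p,im=snap(n,f'pics/{n}0.png'); print(n,p)
E
```

```text
0.011 {'time_s': 0.0, 'q': array([-7.87983284e+01,  2.18399830e+01,  7.43866659e+01,  4.24453807e-04,
        8.38568479e+01, -1.23349198e+01]), 'qvel': array([ 0.03466541, -0.01088101,  0.02802295, -0.02378193, -0.01752569,
        0.01301659]), 'joint_efforts': array([ 1.34141577e-03, -4.48454010e+01, -2.31279588e+01, -1.41517889e-04,
        4.63655277e-03, -1.54852711e-05]), 'position': array([ 0.21958437, -0.50395278,  0.24170995]), 'tool_rot': array([[ 9.16805593e-01,  3.99333731e-01, -2.75873103e-04],
       [ 3.99333699e-01, -9.16804532e-01,  1.43096317e-03],
       [ 3.18510150e-04, -1.42208046e-03, -9.99998938e-01]]), 'ft_force': array([ 0.4559851 ,  0.0579299 , -0.59823078]), 'wrist_torque': array([-0.02384403, -0.02770012, -0.01464349]), 'grip_width': 0.08562377141597258}
top {'vertical_fov': 44.6782380997237, 'cx': 280.68118982360534, 'cy': 212.47716863764398, 'view': array([[ 0.02725663, -0.99953184, -0.01389873,  0.00331367],
       [ 0.98551992,  0.0245416 ,  0.16777427, -0.61272254],
       [-0.16735463, -0.01827044,  0.98572746, -1.41839781],
       [ 0.        ,  0.        ,  0.        ,  1.        ]])}
side {'vertical_fov': 44.346871056820916, 'cx': 284.2392594267232, 'cy': 203.01460856370664, 'view': array([[-0.74324007, -0.6689779 ,  0.00792287,  0.43290913],
       [ 0.40753476, -0.44331934,  0.79836294, -0.25664428],
       [-0.5305748 ,  0.59660417,  0.60212444, -1.00103169],
       [ 0.        ,  0.        ,  0.        ,  1.        ]])}
```

View pics/top0.png

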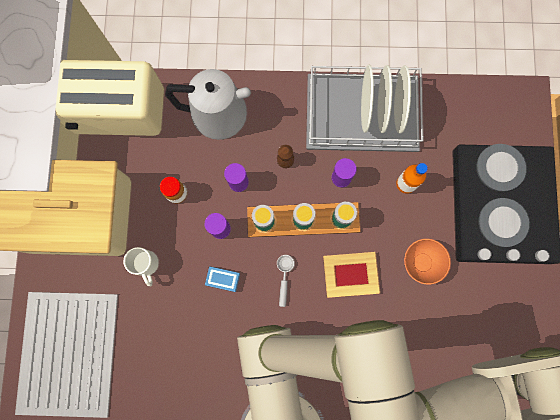

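View pics/side0.png

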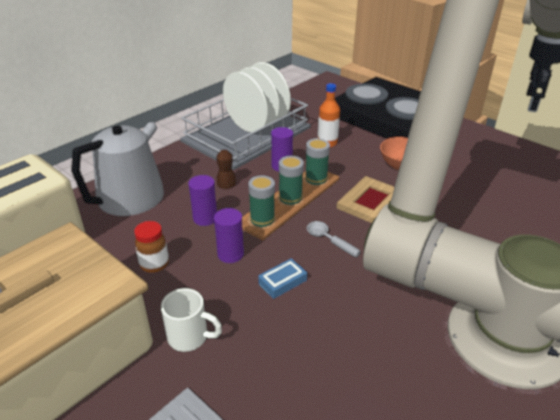

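The top view shows the blue stand at (222,279), the tray with its red recess at (351,275), and the spoon at (285,280). The green tins on the board are at (262,217), (304,215) and (345,213). The purple look-alikes are at (235,178), (345,173) and (217,225). The green ones with steel lids on the cork spots fit the description. Next I'll measure and confirm with a crop.

```bash
python3 - <<'E'
from h import *
p=env.camera_params('top'); im=cv2.imread('pics/top0.png'); hsv=cv2.cvtColor(im,cv2.COLOR_BGR2HSV)
print('base px',px(p,[0,0,0]))
def comp(m,box,z,name):
    x0,y0,x1,y1=box; k=np.zeros(m.shape,np.uint8); k[y0:y1,x0:x1]=m[y0:y1,x0:x1]
    c=max(cv2.findContours(k,cv2.RETR_EXTERNAL,cv2.CHAIN_APPROX_NONE)[0],key=cv2.contourArea)
    P=np.float32([at(p,u,v,z)[:2] for u,v in cv2.convexHull(c)[:,0]])*1000
    r=cv2.minAreaRect(P); print(name,cv2.contourArea(c),r, cv2.minAreaRect(c)[0])
r=lambda a,b:cv2.inRange(hsv,a,b)
comp(r((95,70,60),(125,255,255))|0,(195,255,250,300),.024,'stand')
comp(r((0,120,50),(8,255,255))|r((170,120,50),(180,255,255)),(325,250,385,300),.018,'recess')
comp(r((12,40,130),(28,200,255)),(315,245,390,305),.018,'tray')
comp(r((5,80,60),(22,255,255)),(240,195,370,242),.012,'board')
for n,(u,v) in dict(L=(262,212),M=(304,211),R=(345,209)).items(): print(n,at(p,u,v,.122))
for n,(u,v) in dict(spoon0=(286,263),spoon1=(283,305),mug=(141,262),mill=(286,150),pl=(217,216),pb=(235,170),pr=(345,165)).items(): print(n,at(p,u,v,.1 if n[0]!='s' else .01))
cv2.imwrite('pics/crop.png',cv2.resize(im[140:310,190:390],None,fx=4,fy=3.5*4/3.5,interpolation=cv2.INTER_CUBIC)[:600])
E
```

```text
base px [281.9 433.2]
stand 574.0 ((419.91943359375, 183.2723388671875), (91.80229187011719, 55.553401947021484), 79.15518951416016) (221.9940948486328, 278.7764587402344)
recess 606.0 ((442.7246398925781, -186.90086364746094), (59.45423889160156, 91.95406341552734), 6.017282962799072) (350.7671203613281, 274.338623046875)
tray 2152.5 ((443.2394104003906, -187.42079162597656), (120.89696502685547, 152.78671264648438), 6.079159736633301) (351.1034851074219, 274.24139404296875)
board 2178.0 ((599.0653076171875, -54.02992248535156), (132.19581604003906, 395.1877746582031), 10.376968383789062) (305.28204345703125, 220.0478515625)
L [0.6006 0.0692 0.122 ]
M [ 0.6062 -0.0457  0.122 ]
R [ 0.6145 -0.1577  0.122 ]
spoon0 [0.4708 0.0005 0.01  ]
spoon1 [0.3503 0.0061 0.01  ]
mug [0.4568 0.3982 0.1   ]
mill [0.7845 0.0082 0.1   ]
pl [0.5899 0.1953 0.1   ]
pb [0.7227 0.1507 0.1   ]
pr [ 0.7446 -0.1593  0.1   ]
```

View pics/crop.png

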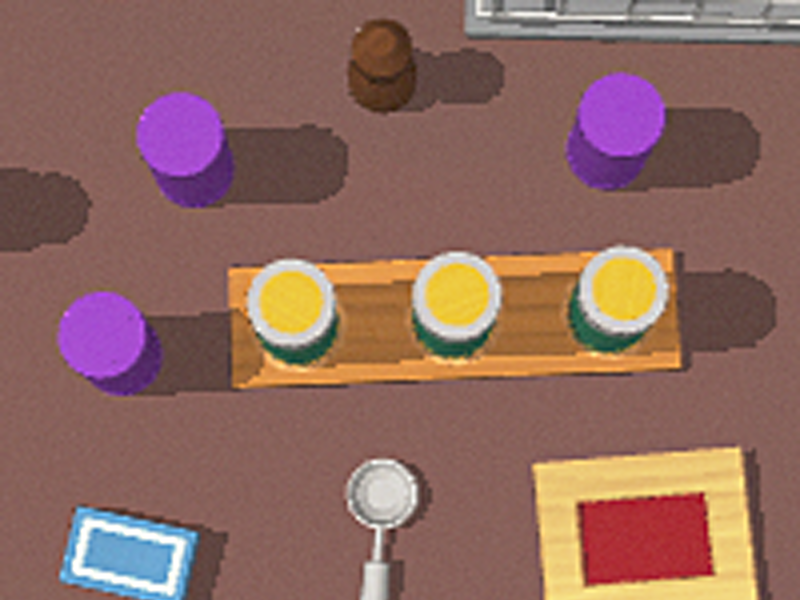

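The crop confirms three green tins with steel rims and yellow centres on the board, with lid centres at about (262.8,215.8), (304.2,214) and (345.8,212.8). The purple cans stand apart from them. The stand, recess and tray sizes match the given ones (92x55.6, 92x59.5 and 153x121 mm). Moving above the stand now.

Request:
{"api": "carry_out", "payload": {
  "rows": [
    {"yaw":-0.139},
    {"yaw":-0.139},
    {"yaw":-0.139},
    {"yaw":-0.139},
    {"yaw":-0.139},
    {"yaw":-0.139},
    {"yaw":-0.139},
    {"tx":4.4,"ty":0.4},
    {"tx":4.4,"ty":0.4},
    {"tx":4.4,"ty":0.4},
    {"tx":4.4,"ty":0.4},
    {"tx":4.4,"ty":0.4}
  ],
  "jaw": -1
}}

```text
validation failed for argument at $.ro...
```

```bash
cat >> h.py <<'E'
def go(X,yd=None):
    "print tool-axis shift (cm) and yaw (rad) to reach world point X with tool y at yd degrees (mod 180)"
    s=env.observe(); R=s['tool_rot']; d=R.T@(np.array(X)-s['position'])*100
    a=np.degrees(np.arctan2(R[1,1],R[0,1])); y=None
    if yd is not None: e=(yd-a+90)%180-90; y=-np.radians(e).round(3)
    print('t',round(s['time_s'],2),'pos',s['position'].round(4),'a',a.round(2),'d cm',d.round(2),'yaw',y,'w',round(s['grip_width'],4),'F',s['ft_force'].round(2),'q6',s['q'][5].round(1),'tilt',R[2,2].round(5))
E
python3 -c "
from h import *
go([.42,.183,.2],-10.8)"
```

```text
t 0.1 pos [ 0.2196 -0.504   0.2418] a -66.46 d cm [ 45.81 -54.98   4.26] yaw -0.972 w 0.0853 F [ 0.1  -0.8   0.45] q6 -12.3 tilt -1.0
```

The call was refused, probably because every field has to be present. I'll send complete rows.

Request:
{"api": "carry_out", "payload": {
  "rows": [
    {"tx":0,"ty":0,"tz":0,"yaw":-0.139},
    {"tx":0,"ty":0,"tz":0,"yaw":-0.139},
    {"tx":0,"ty":0,"tz":0,"yaw":-0.139},
    {"tx":0,"ty":0,"tz":0,"yaw":-0.139},
    {"tx":0,"ty":0,"tz":0,"yaw":-0.139},
    {"tx":0,"ty":0,"tz":0,"yaw":-0.139},
    {"tx":0,"ty":0,"tz":0,"yaw":-0.139},
    {"tx":4.4,"ty":0.4,"tz":0,"yaw":0},
    {"tx":4.4,"ty":0.4,"tz":0,"yaw":0},
    {"tx":4.4,"ty":0.4,"tz":0,"yaw":0},
    {"tx":4.4,"ty":0.4,"tz":0,"yaw":0},
    {"tx":4.4,"ty":0.4,"tz":0,"yaw":0}
  ],
  "jaw": -1,
  "squeeze": 40
}}

```text
time_s: 1.3
position: [0.2709, -0.2844, 0.2376]
tool_rot: [[0.151, 0.989, -0.003], [0.989, -0.151, 0.012], [0.011, -0.005, -1.0]]
ft_force: [0.4, -0.3, 0.2]
grip_width: 0.0857
```

```bash
python3 -c "
from h import *
go([.42,.183,.2],-10.8)"
```

```text
t 1.3 pos [ 0.2709 -0.2844  0.2376] a -8.66 d cm [48.41  7.72  4.26] yaw 0.037 w 0.0857 F [ 0.36 -0.33  0.15] q6 -55.3 tilt -0.99993
```

Request:
{"api": "carry_out", "payload": {
  "rows": [
    {"tx":4.4,"ty":0.7,"tz":0.2,"yaw":0.01},
    {"tx":4.4,"ty":0.7,"tz":0.2,"yaw":0.01},
    {"tx":4.4,"ty":0.7,"tz":0.2,"yaw":0.01},
    {"tx":4.4,"ty":0.7,"tz":0.2,"yaw":0.01},
    {"tx":4.4,"ty":0.7,"tz":0.2,"yaw":0},
    {"tx":4.4,"ty":0.7,"tz":0.2,"yaw":0},
    {"tx":4.4,"ty":0.7,"tz":0.2,"yaw":0},
    {"tx":4.4,"ty":0.7,"tz":0.2,"yaw":0},
    {"tx":4.4,"ty":0.7,"tz":0.2,"yaw":0},
    {"tx":4.4,"ty":0.7,"tz":0.2,"yaw":0},
    {"tx":3,"ty":0.5,"tz":0,"yaw":0},
    {"tx":0,"ty":0,"tz":0,"yaw":0}
  ]
}}

```text
time_s: 2.5
position: [0.4321, 0.1888, 0.2206]
tool_rot: [[0.19, 0.982, -0.003], [0.982, -0.19, 0.012], [0.011, -0.005, -1.0]]
ft_force: [-1.0, -1.2, 0.6]
grip_width: 0.0853
```

```bash
python3 -c "
from h import *
go([.42,.183,.2],-10.8); print(env.observe()['q'].round(1))"
```

```text
t 2.5 pos [0.4321 0.1888 0.2206] a -10.93 d cm [-0.82 -1.07  2.06] yaw -0.002 w 0.0853 F [-0.97 -1.24  0.55] q6 19.6 tilt -0.99993
[ 8.8 15.  88.5  0.7 76.6 19.6]
```

```bash
python3 - <<'E'
from h import *
p,im=snap('wrist','pics/w1.png')
V=np.array(p['view']); print('cam',-V[:3,:3].T@V[:3,3],p['vertical_fov'])
print('pred stand centre',px(p,[.42,.183,.026]))
go([.42,.183,.2],-10.8)
E
```

```text
cam [0.44606866 0.25529397 0.35209536] 62.06464926413281
pred stand centre [270.5 193. ]
t 2.55 pos [0.4315 0.1875 0.2205] a -10.98 d cm [-0.68 -1.03  2.05] yaw -0.003 w 0.0859 F [-0.61 -0.1  -0.53] q6 19.5 tilt -0.99993
```

View pics/w1.png

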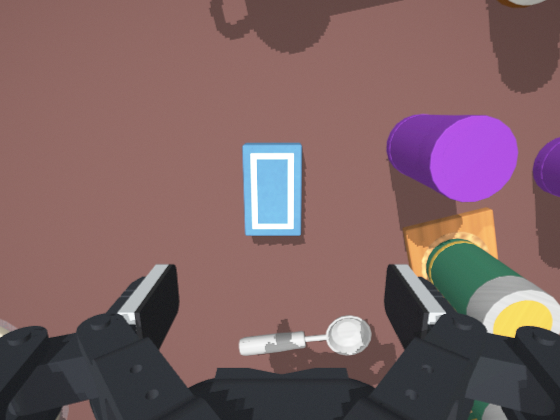

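The wrist view shows the stand at about (272,190) against a predicted (270,193), so they agree. I'll refine the stand pose from this picture.

```bash
cat >> h.py <<'E'
def rect(p,im,lo,hi,box,z):
    hsv=cv2.cvtColor(im,cv2.COLOR_RGB2HSV); m=cv2.inRange(hsv,lo,hi); x0,y0,x1,y1=box; k=np.zeros_like(m); k[y0:y1,x0:x1]=m[y0:y1,x0:x1]
    c=max(cv2.findContours(k,cv2.RETR_EXTERNAL,cv2.CHAIN_APPROX_NONE)[0],key=cv2.contourArea)
    P=np.float32([at(p,u,v,z)[:2] for u,v in cv2.convexHull(c)[:,0]])*1000
    r=cv2.minAreaRect(P); print(np.round(r[0],1),np.round(r[1],1),round(r[2],2)); return c
E
python3 - <<'E'
from h import *
p=env.camera_params('wrist'); im=cv2.cvtColor(cv2.imread('pics/w1.png'),cv2.COLOR_BGR2RGB)
rect(p,im,(95,80,60),(125,255,255),(220,120,330,260),.026)
# white border centre
rect(p,im,(0,0,180),(180,90,255),(245,148,300,234),.026)
go([.42,.183,.1],-10.8)
E
```

```text
[421.4 183.6] [90.  55.2] 79.17
[420.7 182.3] [74.5 41.2] 79.2
t 2.55 pos [0.4315 0.1875 0.2205] a -10.98 d cm [-0.78 -0.97 12.05] yaw -0.003 w 0.0859 F [-0.61 -0.1  -0.53] q6 19.5 tilt -0.99993
```

Request:
{"api": "carry_out", "payload": {
  "rows": [
    {"tx":-0.4,"ty":-0.5,"tz":2.5,"yaw":-0.003},
    {"tx":-0.4,"ty":-0.4,"tz":2.5,"yaw":0},
    {"tx":0,"ty":0,"tz":2.5,"yaw":0},
    {"tx":0,"ty":0,"tz":2.5,"yaw":0},
    {"tx":0,"ty":0,"tz":2.5,"yaw":0},
    {"tx":0,"ty":0,"tz":1.5,"yaw":0},
    {"tx":0,"ty":0,"tz":0,"yaw":0}
  ]
}}

```text
time_s: 3.25
position: [0.4185, 0.1764, 0.0766]
tool_rot: [[0.193, 0.981, -0.004], [0.981, -0.193, 0.01], [0.009, -0.006, -1.0]]
ft_force: [0.5, -0.2, 1.2]
grip_width: 0.0856
```

```bash
python3 -c "
from h import *
go([.421,.183,.021],-10.8)"
```

```text
t 3.25 pos [0.4185 0.1764 0.0766] a -11.12 d cm [0.65 0.15 5.56] yaw -0.006 w 0.0856 F [ 0.52 -0.17  1.22] q6 18.2 tilt -0.99995
```

Request:
{"api": "carry_out", "payload": {
  "rows": [
    {"tx":0.65,"ty":0.15,"tz":1,"yaw":-0.006},
    {"tx":0,"ty":0,"tz":1.5,"yaw":0},
    {"tx":0,"ty":0,"tz":1.2,"yaw":0},
    {"tx":0,"ty":0,"tz":0.8,"yaw":0},
    {"tx":0,"ty":0,"tz":0,"yaw":0}
  ]
}}

```text
time_s: 3.75
position: [0.4234, 0.1824, 0.0321]
tool_rot: [[0.188, 0.982, 0.002], [0.982, -0.188, 0.01], [0.011, 0.0, -1.0]]
ft_force: [0.2, -0.6, -0.6]
grip_width: 0.0855
```

```bash
python3 -c "
from h import *
go([.421,.183,.021],-10.8)"
```

```text
t 3.75 pos [0.4234 0.1824 0.0321] a -10.86 d cm [-0.   -0.25  1.11] yaw -0.001 w 0.0855 F [ 0.16 -0.61 -0.62] q6 18.5 tilt -0.99994
```

Request:
{"api": "carry_out", "payload": {
  "rows": [
    {"tx":0,"ty":-0.25,"tz":0.6,"yaw":0},
    {"tx":0,"ty":0,"tz":0.5,"yaw":0},
    {"tx":0,"ty":0,"tz":0,"yaw":0}
  ]
}}

```text
time_s: 4.05
position: [0.4215, 0.1832, 0.0214]
tool_rot: [[0.188, 0.982, 0.005], [0.982, -0.188, 0.011], [0.011, 0.002, -1.0]]
ft_force: [0.2, 0.0, 0.3]
grip_width: 0.0854
```

```bash
python3 -c "
from h import *
go([.421,.183,.021],-10.8)"
```

```text
t 4.05 pos [0.4215 0.1832 0.0214] a -10.86 d cm [-0.03 -0.04  0.04] yaw -0.001 w 0.0854 F [0.23 0.04 0.31] q6 18.6 tilt -0.99993
```

Close, then lift.

Request:
{"api": "carry_out", "payload": {
  "rows": [
    {"tx":0,"ty":0,"tz":0,"yaw":0},
    {"tx":0,"ty":0,"tz":0,"yaw":0},
    {"tx":0,"ty":0,"tz":0,"yaw":0},
    {"tx":0,"ty":0,"tz":0,"yaw":0},
    {"tx":0,"ty":0,"tz":0,"yaw":0},
    {"tx":0,"ty":0,"tz":0,"yaw":0},
    {"tx":0,"ty":0,"tz":0,"yaw":0},
    {"tx":0,"ty":0,"tz":0,"yaw":0}
  ],
  "jaw": 1,
  "squeeze": 40
}}

```text
time_s: 4.85
position: [0.4216, 0.1833, 0.0219]
tool_rot: [[0.188, 0.982, 0.005], [0.982, -0.188, 0.011], [0.012, 0.003, -1.0]]
ft_force: [-0.5, 0.1, -1.2]
grip_width: 0.0546
```

Request:
{"api": "carry_out", "payload": {
  "rows": [
    {"tx":0,"ty":0,"tz":-1,"yaw":0},
    {"tx":0,"ty":0,"tz":-2,"yaw":0},
    {"tx":0,"ty":0,"tz":-2,"yaw":0},
    {"tx":0,"ty":0,"tz":-2,"yaw":0},
    {"tx":0,"ty":0,"tz":-2,"yaw":0},
    {"tx":0,"ty":0,"tz":-1,"yaw":0},
    {"tx":0,"ty":0,"tz":0,"yaw":0}
  ]
}}

```text
time_s: 5.55
position: [0.42, 0.1819, 0.1285]
tool_rot: [[0.188, 0.982, 0.004], [0.982, -0.188, 0.01], [0.011, 0.002, -1.0]]
ft_force: [-0.8, -0.3, -3.2]
grip_width: 0.0547
```

```bash
python3 -c "
from h import *
go([.4427,-.1870,.1],6.05)"
```

```text
t 5.55 pos [0.42   0.1819 0.1285] a -10.85 d cm [-35.84   9.17   2.48] yaw -0.295 w 0.0547 F [-0.76 -0.31 -3.22] q6 18.8 tilt -0.99994
```

Request:
{"api": "carry_out", "payload": {
  "rows": [
    {"tx":-1.5,"ty":0.4,"tz":0,"yaw":0},
    {"tx":-3,"ty":0.8,"tz":0,"yaw":0},
    {"tx":-3.2,"ty":0.8,"tz":0,"yaw":0},
    {"tx":-3.2,"ty":0.8,"tz":0,"yaw":0},
    {"tx":-3.2,"ty":0.8,"tz":0,"yaw":0},
    {"tx":-3.2,"ty":0.8,"tz":0,"yaw":0},
    {"tx":-3.2,"ty":0.8,"tz":0,"yaw":0},
    {"tx":-3.2,"ty":0.8,"tz":0,"yaw":0},
    {"tx":-3.2,"ty":0.8,"tz":0,"yaw":0},
    {"tx":-3.2,"ty":0.8,"tz":0,"yaw":0},
    {"tx":-2,"ty":0.5,"tz":0,"yaw":0},
    {"tx":0,"ty":0,"tz":0,"yaw":0}
  ]
}}

```text
time_s: 6.75
position: [0.4363, -0.1605, 0.1212]
tool_rot: [[0.186, 0.983, -0.003], [0.983, -0.186, 0.013], [0.012, -0.006, -1.0]]
ft_force: [0.1, 0.6, -2.8]
grip_width: 0.0548
```

Request:
{"api": "carry_out", "payload": {
  "rows": [
    {"tx":0,"ty":0,"tz":0,"yaw":-0.08},
    {"tx":0,"ty":0,"tz":0,"yaw":-0.08},
    {"tx":0,"ty":0,"tz":0,"yaw":-0.08},
    {"tx":0,"ty":0,"tz":0,"yaw":-0.05},
    {"tx":0,"ty":0,"tz":0,"yaw":0}
  ]
}}

```text
time_s: 7.25
position: [0.4342, -0.1572, 0.1192]
tool_rot: [[-0.114, 0.994, -0.008], [0.993, 0.114, 0.018], [0.019, -0.006, -1.0]]
ft_force: [0.3, -1.4, -2.4]
grip_width: 0.0548
```

```bash
python3 -c "
from h import *
go([.4427,-.1870,.1],6.05)"
```

```text
t 7.25 pos [ 0.4342 -0.1572  0.1192] a 6.53 d cm [-3.09  0.52  1.86] yaw 0.008 w 0.0548 F [ 0.33 -1.41 -2.37] q6 -41.8 tilt -0.99981
```

Request:
{"api": "carry_out", "payload": {
  "rows": [
    {"tx":-1.5,"ty":0.3,"tz":1,"yaw":0.008},
    {"tx":-1.6,"ty":0.2,"tz":1,"yaw":0},
    {"tx":0,"ty":0,"tz":1,"yaw":0},
    {"tx":0,"ty":0,"tz":0.5,"yaw":0},
    {"tx":0,"ty":0,"tz":0,"yaw":0}
  ]
}}

```text
time_s: 7.75
position: [0.4423, -0.1885, 0.0793]
tool_rot: [[-0.101, 0.995, -0.011], [0.995, 0.101, 0.02], [0.02, -0.008, -1.0]]
ft_force: [0.3, 1.3, -2.9]
grip_width: 0.0549
```

```bash
python3 - <<'E'
from h import *
go([.4427,-.1870,.05],6.05)
p,im=snap('wrist','pics/w2.png'); s=env.observe()
# predicted recess corners (measured from top view)
c,sn=np.cos(np.radians(6.05)),np.sin(np.radians(6.05))
for a,b in((30,47),(-30,47),(-30,-47),(30,-47)):
    print(px(p,[.4428+(c*a-sn*b)/1e3,-.187+(sn*a+c*b)/1e3,.018]))
E
```

```text
t 7.75 pos [ 0.4423 -0.1885  0.0793] a 5.82 d cm [0.09 0.08 2.93] yaw -0.004 w 0.0549 F [ 0.33  1.27 -2.87] q6 -43.7 tilt -0.99975
[337.3 148.5]
[228.  148.8]
[234.5 302.1]
[331.6 302.2]
```

View pics/w2.png

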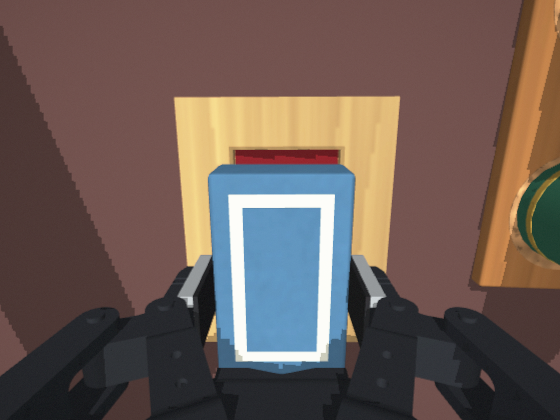

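The stand is held square: its top face spans about x 211–353 and the white border 230–334. Beyond it the recess mouth shows between x 230 and 344 with its far edge at y 147. The prediction was 228–337, so there is an x offset of roughly 2 mm to check.

```bash
python3 - <<'E'
from h import *
p=env.camera_params('wrist'); im=cv2.cvtColor(cv2.imread('pics/w2.png'),cv2.COLOR_BGR2RGB)
s=env.observe(); R=s['tool_rot']; o=s['position']
def prj(a,b,h): # tool y=stand x(a), tool x=stand y(b), h height above stand bottom, mm
    return px(p,o+R@np.array([b,a,21.5-h])/1e3)
for h in(26,):
    print([prj(a,b,h) for a,b in((-28,45),(28,45),(28,-45),(-28,-45))])
print('bottom far',prj(-28,45,0),prj(28,45,0))
hsv=cv2.cvtColor(im,cv2.COLOR_RGB2HSV)
red=cv2.inRange(hsv,(0,150,60),(6,255,255))|cv2.inRange(hsv,(172,150,60),(180,255,255))
for v in(150,153,156,159,162): u=np.where(red[v,200:380])[0]+200; print('red',v,u.min() if len(u) else None,u.max() if len(u) else None)
bl=cv2.inRange(hsv,(95,80,40),(125,255,255))
for v in(170,175,180,185,200,230,350,365): u=np.where(bl[v,180:400])[0]+180; print('blue',v,u.min(),u.max())
wh=cv2.inRange(hsv,(0,0,170),(180,60,255))
for v in(200,230,300,340,357): u=np.where(wh[v,225:340])[0]+225; print('white',v,u.min(),u.max())
tr=cv2.inRange(hsv,(12,50,110),(30,200,255))
for v in(105,125,140): u=np.where(tr[v,150:420])[0]+150; print('tray',v,u.min(),u.max(),'floor/top',at(p,u.min(),v,.018),at(p,u.max(),v,.018))
v=np.where(tr[:,285])[0];print('tray col',v.min(), at(p,285,v.min(),.018))
print('mouth far', at(p,287,150,.018),at(p,235,156,.0165),at(p,339,156,.0165))
E
```

```text
[array([204.4, 175.7]), array([357. , 175.7]), array([344.6, 378.2]), array([216.8, 378.2])]
bottom far [216.9 164.4] [344.6 164.5]
red 150 235 337
red 153 236 337
red 156 235 337
red 159 236 337
red 162 236 337
blue 170 215 348
blue 175 209 353
blue 180 208 354
blue 185 209 353
blue 200 210 352
blue 230 211 351
blue 350 218 345
blue 365 219 344
white 200 228 334
white 230 229 333
white 300 232 330
white 340 234 328
white 357 236 327
tray 105 174 399 floor/top [ 0.3778 -0.1232  0.018 ] [ 0.4971 -0.111   0.018 ]
tray 125 176 397 floor/top [ 0.3792 -0.1335  0.018 ] [ 0.498  -0.1213  0.018 ]
tray 140 177 396 floor/top [ 0.3799 -0.1415  0.018 ] [ 0.4989 -0.1293  0.018 ]
tray col 96 [ 0.4363 -0.1126  0.018 ]
mouth far [ 0.4404 -0.1407  0.018 ] [ 0.4119 -0.1471  0.0165] [ 0.4696 -0.1412  0.0165]
```

```bash
python3 - <<'E'
from h import *
from scipy.optimize import least_squares
p=env.camera_params('wrist'); im=cv2.cvtColor(cv2.imread('pics/w2.png'),cv2.COLOR_BGR2RGB)
s=env.observe(); R=s['tool_rot']; o=s['position']
hsv=cv2.cvtColor(im,cv2.COLOR_RGB2HSV)
wh=cv2.inRange(hsv,(0,0,150),(180,70,255)); bl=cv2.inRange(hsv,(95,80,40),(125,255,255))
v=np.where(wh[185:375,282])[0]+185; print('white col',v.min(),v.max()); 
for c in(260,282,300): v=np.where(bl[:,c])[0]; print('blue col',c,v.min(),v.max())
W=0.5
obs=[]  # white outer border: w x l = 41.3 x 74.6 (from w1)
k=np.zeros_like(wh); k[188:366,222:342]=wh[188:366,222:342]
c=max(cv2.findContours(k,0,1)[0],key=cv2.contourArea); q=cv2.approxPolyDP(cv2.convexHull(c),8,True)[:,0]; print(q.tolist())
q=q[np.argsort(q[:,1])]; q=np.vstack([sorted(q[:2].tolist()),sorted(q[-2:].tolist())]).astype(float)
for (w,l) in((41.3,74.6),(42,76)):
  P=[(-w/2,l/2),(w/2,l/2),(-w/2,-l/2),(w/2,-l/2)]
  f=lambda t:np.ravel([px(p,o+R@np.array([b+t[0],a+t[1],-4.5+t[2]+t[3]*b])/1e3)-q[i] for i,(a,b) in enumerate(P)])
  r=least_squares(f,[0,0,0,0],diff_step=1e-2,x_scale=[1,1,1,.05]); print(r.x.round(3),r.fun.round(1))
E
```

```text
white col 194 361
blue col 260 165 369
blue col 282 165 373
blue col 300 165 370
[[334, 194], [327, 360], [236, 361], [228, 195]]
[0. 0. 0. 0.] [-2.7  1.1  2.1  2.1 -3.1  2.5  1.5  3.5]
[0. 0. 0. 0.] [-3.7 -0.8  3.1  0.3 -3.8  3.8  2.2  4.9]
```

Request:
{"api": "carry_out", "payload": {
  "rows": [
    {"tx":0.05,"ty":0.25,"tz":1,"yaw":-0.003},
    {"tx":0,"ty":0,"tz":1,"yaw":0},
    {"tx":0,"ty":0,"tz":0.8,"yaw":0},
    {"tx":0,"ty":0,"tz":0,"yaw":0}
  ]
}}

```text
time_s: 8.2
position: [0.4448, -0.1865, 0.0496]
tool_rot: [[-0.105, 0.994, -0.01], [0.994, 0.105, 0.019], [0.02, -0.008, -1.0]]
ft_force: [-0.1, -0.1, -4.0]
grip_width: 0.0546
```

```bash
python3 -c "
from h import *
go([.4445,-.188,.031],6.0)"
```

```text
t 8.2 pos [ 0.4448 -0.1865  0.0496] a 6.05 d cm [-0.18 -0.03  1.86] yaw 0.001 w 0.0546 F [-0.15 -0.12 -3.96] q6 -43.6 tilt -0.99977
```

Request:
{"api": "carry_out", "payload": {
  "rows": [
    {"tx":-0.15,"ty":-0.03,"tz":0.4,"yaw":0},
    {"tx":0,"ty":0,"tz":0.4,"yaw":0},
    {"tx":0,"ty":0,"tz":0.2,"yaw":0},
    {"tx":0,"ty":0,"tz":0,"yaw":0}
  ]
}}

```text
time_s: 8.6
position: [0.4447, -0.188, 0.0389]
tool_rot: [[-0.105, 0.994, -0.009], [0.994, 0.105, 0.019], [0.02, -0.007, -1.0]]
ft_force: [-0.0, 0.1, -1.9]
grip_width: 0.0551
```

```bash
python3 -c "
from h import *
go([.4445,-.188,.031],6.0)"
```

```text
t 8.6 pos [ 0.4447 -0.188   0.0389] a 6.05 d cm [-0.01 -0.02  0.79] yaw 0.001 w 0.0551 F [-0.01  0.08 -1.91] q6 -43.8 tilt -0.99978
```

Request:
{"api": "carry_out", "payload": {
  "rows": [
    {"tx":0,"ty":0,"tz":0.25,"yaw":0},
    {"tx":0,"ty":0,"tz":0.2,"yaw":0},
    {"tx":0,"ty":0,"tz":0,"yaw":0}
  ]
}}

```text
time_s: 8.9
position: [0.4449, -0.1881, 0.0343]
tool_rot: [[-0.105, 0.994, -0.009], [0.994, 0.105, 0.018], [0.019, -0.007, -1.0]]
ft_force: [0.1, -0.1, -2.6]
grip_width: 0.0546
```

Request:
{"api": "carry_out", "payload": {
  "rows": [
    {"tx":0,"ty":0,"tz":0.2,"yaw":0},
    {"tx":0,"ty":0,"tz":0,"yaw":0}
  ]
}}

```text
time_s: 9.1
position: [0.4449, -0.1881, 0.0322]
tool_rot: [[-0.105, 0.994, -0.008], [0.994, 0.105, 0.018], [0.019, -0.007, -1.0]]
ft_force: [-0.3, 0.4, -3.5]
grip_width: 0.0546
```

```bash
python3 -c "
from h import *
go([.4445,-.188,.031],6.0); print(env.observe()['wrist_torque'])"
```

```text
t 9.1 pos [ 0.4449 -0.1881  0.0322] a 6.05 d cm [ 0.01 -0.04  0.12] yaw 0.001 w 0.0546 F [-0.31  0.39 -3.54] q6 -43.8 tilt -0.9998
[-0.01624326  0.01509763  0.01088521]
```

Request:
{"api": "carry_out", "payload": {
  "rows": [
    {"tx":0,"ty":0,"tz":0.1,"yaw":0},
    {"tx":0,"ty":0,"tz":0.1,"yaw":0},
    {"tx":0,"ty":0,"tz":0.05,"yaw":0},
    {"tx":0,"ty":0,"tz":0,"yaw":0}
  ]
}}

```text
time_s: 9.5
position: [0.445, -0.1881, 0.0314]
tool_rot: [[-0.106, 0.994, -0.007], [0.994, 0.106, 0.017], [0.018, -0.005, -1.0]]
ft_force: [-0.3, -0.4, -2.8]
grip_width: 0.0549
```

Request:
{"api": "carry_out", "payload": {
  "rows": [
    {"tx":0,"ty":0,"tz":0.15,"yaw":0},
    {"tx":0,"ty":0,"tz":0.15,"yaw":0},
    {"tx":0,"ty":0,"tz":0,"yaw":0}
  ]
}}

```text
time_s: 9.8
position: [0.4451, -0.1882, 0.0315]
tool_rot: [[-0.106, 0.994, -0.005], [0.994, 0.106, 0.015], [0.015, -0.003, -1.0]]
ft_force: [0.6, 0.3, -2.9]
grip_width: 0.0549
```

Request:
{"api": "carry_out", "payload": {
  "rows": [
    {"tx":0,"ty":0,"tz":0,"yaw":0},
    {"tx":0,"ty":0,"tz":0,"yaw":0},
    {"tx":0,"ty":0,"tz":0,"yaw":0},
    {"tx":0,"ty":0,"tz":0,"yaw":0},
    {"tx":0,"ty":0,"tz":0,"yaw":0},
    {"tx":0,"ty":0,"tz":0,"yaw":0}
  ],
  "jaw": -1
}}

```text
time_s: 10.4
position: [0.4456, -0.1885, 0.0311]
tool_rot: [[-0.106, 0.994, -0.004], [0.994, 0.106, 0.015], [0.015, -0.003, -1.0]]
ft_force: [0.0, -0.1, -0.6]
grip_width: 0.0855
```

Request:
{"api": "carry_out", "payload": {
  "rows": [
    {"tx":0,"ty":0,"tz":-1,"yaw":0},
    {"tx":0,"ty":0,"tz":-2,"yaw":0},
    {"tx":0,"ty":0,"tz":-3,"yaw":0},
    {"tx":0,"ty":0,"tz":-3,"yaw":0},
    {"tx":0,"ty":0,"tz":-3,"yaw":0},
    {"tx":0,"ty":0,"tz":-3,"yaw":0},
    {"tx":0,"ty":0,"tz":-3,"yaw":0},
    {"tx":0,"ty":0,"tz":0,"yaw":0}
  ]
}}

```text
time_s: 11.2
position: [0.4457, -0.1907, 0.223]
tool_rot: [[-0.106, 0.994, -0.003], [0.994, 0.106, 0.014], [0.014, -0.002, -1.0]]
ft_force: [-0.9, -0.3, 0.3]
grip_width: 0.0854
```

```bash
python3 - <<'E'
from h import *
p,im=snap('wrist','pics/w3.png'); go([.4445,-.188,.2],6.0)
rect(p,im,(95,80,60),(125,255,255),(150,50,420,300),.035)
print(px(p,[.4445,-.187,.035]))
p,t=snap('top','pics/top1.png')
a=cv2.resize(cv2.cvtColor(t,cv2.COLOR_RGB2BGR)[190:310,240:400],(560,420),interpolation=cv2.INTER_CUBIC)
b=cv2.cvtColor(im,cv2.COLOR_RGB2BGR)[50:350,120:520]
cv2.imwrite('pics/c3.png',cv2.hconcat([cv2.resize(b,(480,360)),a[:360,:320]]))
E
```

```text
t 11.25 pos [ 0.4451 -0.1903  0.221 ] a 6.07 d cm [ 0.2  -0.02  2.11] yaw 0.001 w 0.0853 F [ 0.21 -0.34 -0.7 ] q6 -43.7 tilt -0.99985
[ 444.7 -185.9] [54.5 88.8] 6.15
[280.5 182.9]
```

View pics/c3.png

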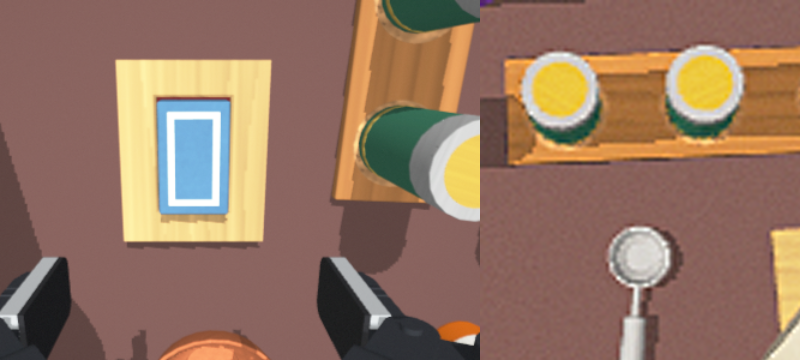

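The stand sits square in the recess, centre (444.7,-186) mm at 6.15°, and is released. Now I'll locate the tins from the yellow lid centres.

```bash
python3 - <<'E'
from h import *
p=env.camera_params('top'); im=cv2.imread('pics/top0.png'); hsv=cv2.cvtColor(im,cv2.COLOR_BGR2HSV)
y=cv2.inRange(hsv,(22,150,150),(35,255,255)); y[:195]=0;y[245:]=0;y[:,:240]=0;y[:,370:]=0
n,l,st,c=cv2.connectedComponentsWithStats(y)
P=[]
for i in range(1,n):
    if st[i,4]>50: P.append(at(p,*c[i],.122)); print(c[i].round(1),st[i,4],P[-1])
P=np.array(P); print(np.linalg.norm(np.diff(P,axis=0),axis=1),np.degrees(np.arctan2(*(P[-1]-P[0])[:2])))
pw=env.camera_params('wrist'); im=cv2.imread('pics/w3.png'); hsv=cv2.cvtColor(im,cv2.COLOR_BGR2HSV)
E
```

```text
[345.6 211.8] 188 [ 0.6067 -0.1594  0.122 ]
[303.9 213.2] 184 [ 0.6002 -0.0456  0.122 ]
[262.3 215. ] 184 [0.5923 0.068  0.122 ]
[0.11398548 0.11387436] -3.623390687933304
```

Request:
{"api": "carry_out", "payload": {
  "rows": [
    {"tx":1.2,"ty":0.9,"tz":-0.2,"yaw":0.02},
    {"tx":2.4,"ty":1.7,"tz":-0.2,"yaw":0.02},
    {"tx":3,"ty":2.2,"tz":-0.2,"yaw":0},
    {"tx":3,"ty":2.2,"tz":-0.2,"yaw":0},
    {"tx":3,"ty":2.2,"tz":0,"yaw":0},
    {"tx":3,"ty":2.2,"tz":0,"yaw":0},
    {"tx":3,"ty":2.2,"tz":0,"yaw":0},
    {"tx":3,"ty":2.2,"tz":0,"yaw":0},
    {"tx":2.2,"ty":1.6,"tz":0,"yaw":0},
    {"tx":0,"ty":0,"tz":0,"yaw":0}
  ]
}}

```text
time_s: 12.3
position: [0.6028, 0.0701, 0.217]
tool_rot: [[-0.06, 0.998, -0.034], [0.998, 0.06, 0.025], [0.027, -0.032, -0.999]]
ft_force: [-0.4, -1.3, -1.9]
grip_width: 0.0853
```

```bash
python3 - <<'E'
from h import *
go([.5923,.068,.2],3.6)
p,im=snap('wrist','pics/w4.png')
for X in([.5923,.068,.122],[.6002,-.0456,.122]): print(px(p,X))
E
```

```text
t 12.3 pos [0.6028 0.0701 0.217 ] a 3.47 d cm [-0.19 -1.01  1.72] yaw -0.002 w 0.0853 F [-0.36 -1.28 -1.9 ] q6 -8.6 tilt -0.99911
[269.6 218.9]
[272.2 362.4]
```

View pics/w4.png

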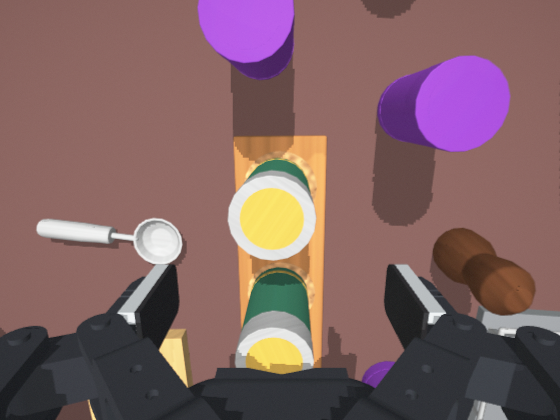

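Left tin lid is at (272,218), against a predicted (269.6,218.9), which agrees to about 1.5 mm. Descending.

```bash
python3 -c "
from h import *
go([.5935,.068,.13],3.6)"
```

```text
t 12.35 pos [0.6021 0.0688 0.2168] a 3.42 d cm [-0.26 -0.58  8.7 ] yaw -0.003 w 0.0854 F [ 0.05  0.65 -0.62] q6 -8.7 tilt -0.99909
```

Request:
{"api": "carry_out", "payload": {
  "rows": [
    {"tx":-0.2,"ty":-0.5,"tz":1,"yaw":0},
    {"tx":0,"ty":0,"tz":1.5,"yaw":0},
    {"tx":0,"ty":0,"tz":1.5,"yaw":0},
    {"tx":0,"ty":0,"tz":1.5,"yaw":0},
    {"tx":0,"ty":0,"tz":1.5,"yaw":0},
    {"tx":0,"ty":0,"tz":1,"yaw":0},
    {"tx":0,"ty":0,"tz":0,"yaw":0}
  ]
}}

```text
time_s: 13.05
position: [0.5884, 0.0615, 0.1301]
tool_rot: [[-0.052, 0.998, -0.045], [0.998, 0.053, 0.024], [0.027, -0.044, -0.999]]
ft_force: [-0.3, 0.7, -0.1]
grip_width: 0.0854
```

```bash
python3 -c "
from h import *
go([.5935,.068,.084],3.6); print(env.observe()['tool_rot'][:,2])"
```

```text
t 13.05 pos [0.5884 0.0615 0.1301] a 3.06 d cm [0.5  0.74 4.6 ] yaw -0.009 w 0.0854 F [-0.3   0.67 -0.13] q6 -9.3 tilt -0.99869
[-0.04514964  0.02423387 -0.99868625]
```

Request:
{"api": "carry_out", "payload": {
  "rows": [
    {"tx":0.3,"ty":0.4,"tz":0.4,"yaw":-0.009},
    {"tx":0.2,"ty":0.35,"tz":0.8,"yaw":0},
    {"tx":0,"ty":0,"tz":1,"yaw":0},
    {"tx":0,"ty":0,"tz":1,"yaw":0},
    {"tx":0,"ty":0,"tz":1,"yaw":0},
    {"tx":0,"ty":0,"tz":0,"yaw":0}
  ]
}}

```text
time_s: 13.65
position: [0.5944, 0.0678, 0.0854]
tool_rot: [[-0.061, 0.997, -0.044], [0.998, 0.063, 0.024], [0.027, -0.042, -0.999]]
ft_force: [0.0, 0.7, 0.2]
grip_width: 0.0856
```

```bash
python3 -c "
from h import *
go([.5935,.068,.084],3.6); print(env.observe()['tool_rot'][:,2])"
```

```text
t 13.65 pos [0.5944 0.0678 0.0854] a 3.59 d cm [ 0.02 -0.09  0.14] yaw -0.0 w 0.0856 F [0.05 0.68 0.17] q6 -9.3 tilt -0.99875
[-0.04376401  0.02397775 -0.99875411]
```

Request:
{"api": "carry_out", "payload": {
  "rows": [
    {"tx":0,"ty":-0.05,"tz":0.1,"yaw":0},
    {"tx":0,"ty":0,"tz":0,"yaw":0},
    {"tx":0,"ty":0,"tz":0,"yaw":0},
    {"tx":0,"ty":0,"tz":0,"yaw":0},
    {"tx":0,"ty":0,"tz":0,"yaw":0},
    {"tx":0,"ty":0,"tz":0,"yaw":0},
    {"tx":0,"ty":0,"tz":0,"yaw":0}
  ],
  "jaw": 1,
  "squeeze": 60
}}

```text
time_s: 14.35
position: [0.5941, 0.0677, 0.0849]
tool_rot: [[-0.061, 0.997, -0.043], [0.998, 0.062, 0.024], [0.026, -0.041, -0.999]]
ft_force: [-0.9, 0.6, -2.0]
grip_width: 0.0592
```

Request:
{"api": "carry_out", "payload": {
  "rows": [
    {"tx":0,"ty":0,"tz":-0.5,"yaw":0},
    {"tx":0,"ty":0,"tz":-1,"yaw":0},
    {"tx":0,"ty":0,"tz":-1.5,"yaw":0},
    {"tx":0,"ty":0,"tz":-1.5,"yaw":0},
    {"tx":0,"ty":0,"tz":-1,"yaw":0},
    {"tx":0,"ty":0,"tz":-0.5,"yaw":0},
    {"tx":0,"ty":0,"tz":0,"yaw":0},
    {"tx":0,"ty":0,"tz":0,"yaw":0}
  ]
}}

```text
time_s: 15.15
position: [0.5964, 0.0662, 0.1496]
tool_rot: [[-0.062, 0.997, -0.043], [0.998, 0.063, 0.024], [0.026, -0.042, -0.999]]
ft_force: [-0.3, -0.9, -2.9]
grip_width: 0.0589
```

```bash
cat >> h.py <<'E'
def weigh():
    F=[]
    for i in range(16): env.get_image('side'); F.append(env.observe()['ft_force'][2])
    print('Fz mean',np.mean(F).round(3),'sd',np.std(F).round(2))
E
python3 -c "
from h import *
go([.5944,.0678,.084],3.6); weigh(); go([.5944,.0678,.086],3.6); print(env.observe()['tool_rot'][:,2])"
```

```text
t 15.15 pos [0.5964 0.0662 0.1496] a 3.59 d cm [-0.    0.08  6.56] yaw -0.0 w 0.0589 F [-0.29 -0.92 -2.94] q6 -9.3 tilt -0.99878
Fz mean -2.195 sd 0.39
t 15.95 pos [0.5966 0.0662 0.1498] a 3.59 d cm [0.01 0.05 6.39] yaw -0.0 w 0.0592 F [ 0.29  0.34 -1.87] q6 -9.3 tilt -0.99881
[-0.0427226   0.02372497 -0.99880524]
```

Left tin reads about 2.2 N. Setting it back.

Request:
{"api": "carry_out", "payload": {
  "rows": [
    {"tx":0,"ty":0.05,"tz":0.8,"yaw":0},
    {"tx":0,"ty":0,"tz":1.3,"yaw":0},
    {"tx":0,"ty":0,"tz":1.3,"yaw":0},
    {"tx":0,"ty":0,"tz":1.2,"yaw":0},
    {"tx":0,"ty":0,"tz":0.8,"yaw":0},
    {"tx":0,"ty":0,"tz":0.4,"yaw":0},
    {"tx":0,"ty":0,"tz":0,"yaw":0}
  ]
}}

```text
time_s: 16.65
position: [0.5944, 0.0677, 0.0873]
tool_rot: [[-0.061, 0.997, -0.043], [0.998, 0.062, 0.024], [0.026, -0.042, -0.999]]
ft_force: [0.8, -0.1, -2.5]
grip_width: 0.059
```

```bash
python3 -c "
from h import *
go([.5944,.0678,.085],3.6)"
```

```text
t 16.65 pos [0.5944 0.0677 0.0873] a 3.59 d cm [0.01 0.01 0.23] yaw -0.0 w 0.059 F [ 0.8  -0.15 -2.55] q6 -9.3 tilt -0.99878
```

Request:
{"api": "carry_out", "payload": {
  "rows": [
    {"tx":0,"ty":0,"tz":0.15,"yaw":0},
    {"tx":0,"ty":0,"tz":0.1,"yaw":0},
    {"tx":0,"ty":0,"tz":0,"yaw":0}
  ]
}}

```text
time_s: 16.95
position: [0.5949, 0.0677, 0.0856]
tool_rot: [[-0.062, 0.997, -0.041], [0.998, 0.063, 0.024], [0.026, -0.04, -0.999]]
ft_force: [0.2, -0.0, -3.0]
grip_width: 0.0592
```

Request:
{"api": "carry_out", "payload": {
  "rows": [
    {"tx":0,"ty":0,"tz":0,"yaw":0},
    {"tx":0,"ty":0,"tz":0,"yaw":0},
    {"tx":0,"ty":0,"tz":0,"yaw":0},
    {"tx":0,"ty":0,"tz":0,"yaw":0},
    {"tx":0,"ty":0,"tz":0,"yaw":0},
    {"tx":0,"ty":0,"tz":0,"yaw":0}
  ],
  "jaw": -1
}}

```text
time_s: 17.55
position: [0.5961, 0.0676, 0.0876]
tool_rot: [[-0.062, 0.997, -0.037], [0.998, 0.062, 0.023], [0.026, -0.035, -0.999]]
ft_force: [-0.1, 0.4, -0.8]
grip_width: 0.0852
```

Request:
{"api": "carry_out", "payload": {
  "rows": [
    {"tx":0,"ty":0,"tz":-0.8,"yaw":0},
    {"tx":0,"ty":0,"tz":-1.5,"yaw":0},
    {"tx":0,"ty":0,"tz":-1.8,"yaw":0},
    {"tx":0,"ty":0,"tz":-1.8,"yaw":0},
    {"tx":0,"ty":0,"tz":-1.5,"yaw":0},
    {"tx":0,"ty":0,"tz":-0.8,"yaw":0},
    {"tx":0,"ty":0,"tz":0,"yaw":0}
  ]
}}

```text
time_s: 18.25
position: [0.5993, 0.0656, 0.1754]
tool_rot: [[-0.062, 0.997, -0.036], [0.998, 0.062, 0.023], [0.025, -0.034, -0.999]]
ft_force: [0.4, 0.7, -1.3]
grip_width: 0.0856
```

```bash
python3 -c "
from h import *
go([.6012,-.0465,.165],3.6);print(env.observe()['tool_rot'][:,2])"
```

```text
t 18.25 pos [0.5993 0.0656 0.1754] a 3.58 d cm [-11.22  -0.47   0.78] yaw -0.0 w 0.0856 F [ 0.42  0.68 -1.31] q6 -9.2 tilt -0.99909
[-0.03597051  0.02313602 -0.999085  ]
```

Request:
{"api": "carry_out", "payload": {
  "rows": [
    {"tx":-1,"ty":-0.1,"tz":0,"yaw":0},
    {"tx":-2,"ty":-0.1,"tz":0,"yaw":0},
    {"tx":-2,"ty":-0.1,"tz":0,"yaw":0},
    {"tx":-2,"ty":-0.1,"tz":0,"yaw":0},
    {"tx":-2,"ty":0,"tz":0,"yaw":0},
    {"tx":-1.5,"ty":0,"tz":0,"yaw":0},
    {"tx":-0.7,"ty":0,"tz":0,"yaw":0},
    {"tx":0,"ty":0,"tz":0,"yaw":0}
  ]
}}

```text
time_s: 19.05
position: [0.5997, -0.0536, 0.1669]
tool_rot: [[-0.061, 0.997, -0.046], [0.998, 0.063, 0.025], [0.028, -0.044, -0.999]]
ft_force: [-1.0, 0.1, 0.2]
grip_width: 0.0855
```

```bash
python3 - <<'E'
from h import *
p,im=snap('wrist','pics/w5.png')
hsv=cv2.cvtColor(im,cv2.COLOR_RGB2HSV); y=cv2.inRange(hsv,(22,150,150),(35,255,255))
n,l,st,c=cv2.connectedComponentsWithStats(y)
for i in range(1,n):
    if st[i,4]>200: print(c[i].round(1),st[i].tolist(),at(p,*c[i],.122))
go([.6012,-.0460,.125],3.6);print(env.observe()['tool_rot'][:,2])
E
```

```text
[291.   16.7] [245, 0, 93, 42, 2840] [0.5956 0.0567 0.122 ]
[288.8 227.2] [249, 189, 81, 77, 4824] [ 0.6015 -0.0447  0.122 ]
t 19.1 pos [ 0.5997 -0.0531  0.1669] a 3.62 d cm [0.58 0.38 4.2 ] yaw 0.0 w 0.0857 F [ 0.11 -0.28 -0.51] q6 -20.3 tilt -0.99865
[-0.04561015  0.02493201 -0.99864814]
```

Request:
{"api": "carry_out", "payload": {
  "rows": [
    {"tx":0.4,"ty":0.2,"tz":0.6,"yaw":0},
    {"tx":0.3,"ty":0.2,"tz":1,"yaw":0},
    {"tx":0,"ty":0,"tz":1.2,"yaw":0},
    {"tx":0,"ty":0,"tz":1,"yaw":0},
    {"tx":0,"ty":0,"tz":0.4,"yaw":0},
    {"tx":0,"ty":0,"tz":0,"yaw":0}
  ]
}}

```text
time_s: 19.7
position: [0.6007, -0.0407, 0.1201]
tool_rot: [[-0.066, 0.997, -0.048], [0.997, 0.067, 0.026], [0.029, -0.046, -0.999]]
ft_force: [0.7, 0.2, -0.6]
grip_width: 0.0852
```

```bash
python3 -c "
from h import *
go([.6013,-.0455,.084],3.6)"
```

```text
t 19.7 pos [ 0.6007 -0.0407  0.1201] a 3.85 d cm [-0.59  0.19  3.59] yaw 0.004 w 0.0852 F [ 0.7   0.17 -0.63] q6 -19.4 tilt -0.9985
```

Request:
{"api": "carry_out", "payload": {
  "rows": [
    {"tx":-0.35,"ty":0.15,"tz":0.4,"yaw":0.004},
    {"tx":-0.2,"ty":0.05,"tz":0.8,"yaw":0},
    {"tx":0,"ty":0,"tz":1,"yaw":0},
    {"tx":0,"ty":0,"tz":0.8,"yaw":0},
    {"tx":0,"ty":0,"tz":0.4,"yaw":0},
    {"tx":0,"ty":0,"tz":0,"yaw":0}
  ]
}}

```text
time_s: 20.3
position: [0.6017, -0.0461, 0.083]
tool_rot: [[-0.061, 0.997, -0.048], [0.998, 0.062, 0.026], [0.029, -0.046, -0.999]]
ft_force: [-0.2, 0.5, 0.2]
grip_width: 0.0854
```

```bash
python3 -c "
from h import *
go([.6013,-.0455,.084],3.6);print(env.observe()['tool_rot'][:,2])"
```

```text
t 20.3 pos [ 0.6017 -0.0461  0.083 ] a 3.56 d cm [ 0.06 -0.04 -0.09] yaw -0.001 w 0.0854 F [-0.2   0.46  0.22] q6 -19.7 tilt -0.99854
[-0.04754455  0.02581592 -0.99853545]
```

Request:
{"api": "carry_out", "payload": {
  "rows": [
    {"tx":0,"ty":0,"tz":0,"yaw":0},
    {"tx":0,"ty":0,"tz":0,"yaw":0},
    {"tx":0,"ty":0,"tz":0,"yaw":0},
    {"tx":0,"ty":0,"tz":0,"yaw":0},
    {"tx":0,"ty":0,"tz":0,"yaw":0},
    {"tx":0,"ty":0,"tz":0,"yaw":0},
    {"tx":0,"ty":0,"tz":0,"yaw":0}
  ],
  "jaw": 1,
  "squeeze": 60
}}

```text
time_s: 21.0
position: [0.6022, -0.0461, 0.0839]
tool_rot: [[-0.061, 0.997, -0.045], [0.998, 0.062, 0.025], [0.028, -0.044, -0.999]]
ft_force: [0.2, -0.6, -1.0]
grip_width: 0.0593
```

Request:
{"api": "carry_out", "payload": {
  "rows": [
    {"tx":0,"ty":0,"tz":-0.5,"yaw":0},
    {"tx":0,"ty":0,"tz":-1,"yaw":0},
    {"tx":0,"ty":0,"tz":-1.5,"yaw":0},
    {"tx":0,"ty":0,"tz":-1.5,"yaw":0},
    {"tx":0,"ty":0,"tz":-1,"yaw":0},
    {"tx":0,"ty":0,"tz":-0.5,"yaw":0},
    {"tx":0,"ty":0,"tz":0,"yaw":0},
    {"tx":0,"ty":0,"tz":0,"yaw":0}
  ]
}}

```text
time_s: 21.8
position: [0.6037, -0.0473, 0.1466]
tool_rot: [[-0.061, 0.997, -0.051], [0.998, 0.062, 0.027], [0.03, -0.049, -0.998]]
ft_force: [-0.5, -0.5, -4.4]
grip_width: 0.0592
```

```bash
python3 -c "
from h import *
weigh(); go([.6017,-.0461,.084],3.6); print(env.observe()['tool_rot'][:,2])"
```

```text
Fz mean -4.389 sd 0.53
t 22.6 pos [ 0.604  -0.0474  0.1469] a 3.58 d cm [-0.05  0.09  6.3 ] yaw -0.0 w 0.0585 F [-0.25  0.32 -5.1 ] q6 -19.6 tilt -0.99841
[-0.04989027  0.02636254 -0.99840672]
```

Middle tin reads about 4.4 N. Setting it back.

Request:
{"api": "carry_out", "payload": {
  "rows": [
    {"tx":-0.05,"ty":0.1,"tz":0.8,"yaw":0},
    {"tx":0,"ty":0,"tz":1.3,"yaw":0},
    {"tx":0,"ty":0,"tz":1.3,"yaw":0},
    {"tx":0,"ty":0,"tz":1.1,"yaw":0},
    {"tx":0,"ty":0,"tz":0.8,"yaw":0},
    {"tx":0,"ty":0,"tz":0.4,"yaw":0},
    {"tx":0,"ty":0,"tz":0,"yaw":0}
  ]
}}

```text
time_s: 23.3
position: [0.6021, -0.0463, 0.0856]
tool_rot: [[-0.061, 0.997, -0.05], [0.998, 0.062, 0.026], [0.029, -0.048, -0.998]]
ft_force: [-0.4, -0.1, -4.0]
grip_width: 0.0589
```

```bash
python3 -c "
from h import *
go([.6017,-.0461,.084],3.6)"
```

```text
t 23.3 pos [ 0.6021 -0.0463  0.0856] a 3.58 d cm [ 0.02 -0.03  0.16] yaw -0.0 w 0.0589 F [-0.38 -0.14 -4.04] q6 -19.7 tilt -0.9984
```

Request:
{"api": "carry_out", "payload": {
  "rows": [
    {"tx":0,"ty":0,"tz":0.15,"yaw":0},
    {"tx":0,"ty":0,"tz":0.1,"yaw":0},
    {"tx":0,"ty":0,"tz":0,"yaw":0}
  ]
}}

```text
time_s: 23.6
position: [0.6025, -0.0464, 0.0844]
tool_rot: [[-0.061, 0.997, -0.048], [0.998, 0.062, 0.026], [0.029, -0.046, -0.999]]
ft_force: [0.4, 0.2, -4.4]
grip_width: 0.059
```

Request:
{"api": "carry_out", "payload": {
  "rows": [
    {"tx":0,"ty":0,"tz":0,"yaw":0},
    {"tx":0,"ty":0,"tz":0,"yaw":0},
    {"tx":0,"ty":0,"tz":0,"yaw":0},
    {"tx":0,"ty":0,"tz":0,"yaw":0},
    {"tx":0,"ty":0,"tz":0,"yaw":0},
    {"tx":0,"ty":0,"tz":0,"yaw":0}
  ],
  "jaw": -1
}}

```text
time_s: 24.2
position: [0.6042, -0.0468, 0.0869]
tool_rot: [[-0.061, 0.997, -0.042], [0.998, 0.062, 0.024], [0.027, -0.04, -0.999]]
ft_force: [-0.2, 0.2, -0.1]
grip_width: 0.0851
```

Request:
{"api": "carry_out", "payload": {
  "rows": [
    {"tx":0,"ty":0,"tz":-0.8,"yaw":0},
    {"tx":0,"ty":0,"tz":-1.5,"yaw":0},
    {"tx":0,"ty":0,"tz":-1.8,"yaw":0},
    {"tx":0,"ty":0,"tz":-1.8,"yaw":0},
    {"tx":0,"ty":0,"tz":-1.5,"yaw":0},
    {"tx":0,"ty":0,"tz":-0.8,"yaw":0},
    {"tx":0,"ty":0,"tz":0,"yaw":0}
  ]
}}

```text
time_s: 24.9
position: [0.6079, -0.049, 0.1746]
tool_rot: [[-0.061, 0.997, -0.041], [0.998, 0.062, 0.024], [0.026, -0.039, -0.999]]
ft_force: [-0.2, 0.3, 0.4]
grip_width: 0.0853
```

```bash
python3 -c "
from h import *
go([.608,-.160,.17],3.6);print(env.observe()['tool_rot'][:,2])"
```

```text
t 24.9 pos [ 0.6079 -0.049   0.1746] a 3.57 d cm [-11.09  -0.66   0.2 ] yaw -0.001 w 0.0853 F [-0.16  0.29  0.44] q6 -19.6 tilt -0.99887
[-0.04104647  0.02386819 -0.99887211]
```

Request:
{"api": "carry_out", "payload": {
  "rows": [
    {"tx":-1,"ty":-0.1,"tz":0,"yaw":0},
    {"tx":-2,"ty":-0.2,"tz":0,"yaw":0},
    {"tx":-2,"ty":-0.2,"tz":0,"yaw":0},
    {"tx":-2,"ty":-0.1,"tz":0,"yaw":0},
    {"tx":-2,"ty":0,"tz":0,"yaw":0},
    {"tx":-1.2,"ty":0,"tz":0,"yaw":0},
    {"tx":-0.4,"ty":0,"tz":0,"yaw":0},
    {"tx":0,"ty":0,"tz":0,"yaw":0}
  ]
}}

```text
time_s: 25.7
position: [0.6059, -0.1616, 0.166]
tool_rot: [[-0.061, 0.997, -0.05], [0.998, 0.062, 0.027], [0.03, -0.048, -0.998]]
ft_force: [-0.4, 0.7, 0.4]
grip_width: 0.0854
```

```bash
python3 - <<'E'
from h import *
p,im=snap('wrist','pics/w6.png')
hsv=cv2.cvtColor(im,cv2.COLOR_RGB2HSV); y=cv2.inRange(hsv,(22,150,150),(35,255,255))
n,l,st,c=cv2.connectedComponentsWithStats(y)
for i in range(1,n):
    if st[i,4]>200: print(c[i].round(1),st[i].tolist(),at(p,*c[i],.122))
go([.608,-.1595,.125],3.6);print(env.observe()['tool_rot'][:,2])
E
```

```text
[290.6  22.6] [244, 0, 95, 55, 4040] [ 0.6016 -0.0538  0.122 ]
[289.3 238.1] [250, 201, 80, 76, 4750] [ 0.6082 -0.1583  0.122 ]
t 25.75 pos [ 0.6059 -0.1612  0.1661] a 3.6 d cm [0.03 0.42 4.09] yaw -0.0 w 0.0857 F [ 1.4   0.12 -1.16] q6 -29.3 tilt -0.99836
[-0.05032871  0.02733528 -0.99835855]
```

Request:
{"api": "carry_out", "payload": {
  "rows": [
    {"tx":0.1,"ty":0.25,"tz":0.6,"yaw":0},
    {"tx":0,"ty":0.2,"tz":1,"yaw":0},
    {"tx":0,"ty":0,"tz":1.2,"yaw":0},
    {"tx":0,"ty":0,"tz":1,"yaw":0},
    {"tx":0,"ty":0,"tz":0.4,"yaw":0},
    {"tx":0,"ty":0,"tz":0,"yaw":0}
  ]
}}

```text
time_s: 26.35
position: [0.6081, -0.1553, 0.1191]
tool_rot: [[-0.065, 0.997, -0.053], [0.997, 0.066, 0.029], [0.032, -0.051, -0.998]]
ft_force: [0.2, -1.1, -0.2]
grip_width: 0.0856
```

```bash
python3 -c "
from h import *
go([.6082,-.159,.084],3.6)"
```

```text
t 26.35 pos [ 0.6081 -0.1553  0.1191] a 3.8 d cm [-0.48  0.17  3.49] yaw 0.004 w 0.0856 F [ 0.24 -1.06 -0.2 ] q6 -29.0 tilt -0.9982
```

Request:
{"api": "carry_out", "payload": {
  "rows": [
    {"tx":-0.3,"ty":0.15,"tz":0.4,"yaw":0.004},
    {"tx":-0.15,"ty":0,"tz":0.8,"yaw":0},
    {"tx":0,"ty":0,"tz":1,"yaw":0},
    {"tx":0,"ty":0,"tz":0.8,"yaw":0},
    {"tx":0,"ty":0,"tz":0.3,"yaw":0},
    {"tx":0,"ty":0,"tz":0,"yaw":0}
  ]
}}

```text
time_s: 26.95
position: [0.6082, -0.1594, 0.0832]
tool_rot: [[-0.06, 0.997, -0.052], [0.998, 0.061, 0.028], [0.032, -0.05, -0.998]]
ft_force: [-0.4, -0.1, 0.3]
grip_width: 0.0851
```

```bash
python3 -c "
from h import *
go([.6082,-.159,.084],3.6)"
```

```text
t 26.95 pos [ 0.6082 -0.1594  0.0832] a 3.53 d cm [ 0.04 -0.   -0.08] yaw -0.001 w 0.0851 F [-0.44 -0.07  0.28] q6 -29.1 tilt -0.99824
```

Request:
{"api": "carry_out", "payload": {
  "rows": [
    {"tx":0,"ty":0,"tz":0,"yaw":0},
    {"tx":0,"ty":0,"tz":0,"yaw":0},
    {"tx":0,"ty":0,"tz":0,"yaw":0},
    {"tx":0,"ty":0,"tz":0,"yaw":0},
    {"tx":0,"ty":0,"tz":0,"yaw":0},
    {"tx":0,"ty":0,"tz":0,"yaw":0},
    {"tx":0,"ty":0,"tz":0,"yaw":0}
  ],
  "jaw": 1,
  "squeeze": 60
}}

```text
time_s: 27.65
position: [0.6086, -0.1594, 0.0842]
tool_rot: [[-0.06, 0.997, -0.05], [0.998, 0.062, 0.028], [0.031, -0.049, -0.998]]
ft_force: [0.5, 0.8, -0.9]
grip_width: 0.0588
```

Request:
{"api": "carry_out", "payload": {
  "rows": [
    {"tx":0,"ty":0,"tz":-0.5,"yaw":0},
    {"tx":0,"ty":0,"tz":-1,"yaw":0},
    {"tx":0,"ty":0,"tz":-1.5,"yaw":0},
    {"tx":0,"ty":0,"tz":-1.5,"yaw":0},
    {"tx":0,"ty":0,"tz":-1,"yaw":0},
    {"tx":0,"ty":0,"tz":-0.5,"yaw":0},
    {"tx":0,"ty":0,"tz":0,"yaw":0},
    {"tx":0,"ty":0,"tz":0,"yaw":0}
  ]
}}

```text
time_s: 28.45
position: [0.6119, -0.1612, 0.1493]
tool_rot: [[-0.06, 0.997, -0.05], [0.998, 0.062, 0.027], [0.03, -0.048, -0.998]]
ft_force: [-0.7, -0.5, -1.1]
grip_width: 0.0591
```

```bash
python3 -c "
from h import *
weigh(); go([.6082,-.1594,.084],3.6); print(env.observe()['tool_rot'][:,2])"
```

```text
Fz mean -1.001 sd 0.43
t 29.25 pos [ 0.612  -0.1613  0.1495] a 3.53 d cm [ 0.02 -0.06  6.57] yaw -0.001 w 0.0587 F [ 0.08  0.08 -1.17] q6 -29.1 tilt -0.99842
[-0.0491597   0.02704862 -0.99842461]
```

Right tin reads about 1.0 N, so the middle one is the heaviest (2.2 / 4.4 / 1.0 N). Setting the right tin back.

Request:
{"api": "carry_out", "payload": {
  "rows": [
    {"tx":0,"ty":-0.05,"tz":0.8,"yaw":0},
    {"tx":0,"ty":0,"tz":1.3,"yaw":0},
    {"tx":0,"ty":0,"tz":1.3,"yaw":0},
    {"tx":0,"ty":0,"tz":1.3,"yaw":0},
    {"tx":0,"ty":0,"tz":0.9,"yaw":0},
    {"tx":0,"ty":0,"tz":0.4,"yaw":0},
    {"tx":0,"ty":0,"tz":0,"yaw":0}
  ]
}}

```text
time_s: 29.95
position: [0.6079, -0.1594, 0.0851]
tool_rot: [[-0.06, 0.997, -0.05], [0.998, 0.062, 0.027], [0.03, -0.048, -0.998]]
ft_force: [-0.2, 0.4, -0.9]
grip_width: 0.0591
```

```bash
python3 -c "
from h import *
go([.6082,-.1594,.084],3.6)"
```

```text
t 29.95 pos [ 0.6079 -0.1594  0.0851] a 3.54 d cm [-0.    0.04  0.11] yaw -0.001 w 0.0591 F [-0.23  0.4  -0.87] q6 -29.1 tilt -0.99838
```

Request:
{"api": "carry_out", "payload": {
  "rows": [
    {"tx":0,"ty":0,"tz":0.1,"yaw":0},
    {"tx":0,"ty":0,"tz":0.1,"yaw":0},
    {"tx":0,"ty":0,"tz":0,"yaw":0}
  ]
}}

```text
time_s: 30.25
position: [0.6082, -0.1597, 0.0846]
tool_rot: [[-0.06, 0.997, -0.048], [0.998, 0.062, 0.026], [0.029, -0.046, -0.999]]
ft_force: [-1.0, -0.1, -1.2]
grip_width: 0.0594
```

Request:
{"api": "carry_out", "payload": {
  "rows": [
    {"tx":0,"ty":0,"tz":0,"yaw":0},
    {"tx":0,"ty":0,"tz":0,"yaw":0},
    {"tx":0,"ty":0,"tz":0,"yaw":0},
    {"tx":0,"ty":0,"tz":0,"yaw":0},
    {"tx":0,"ty":0,"tz":0,"yaw":0},
    {"tx":0,"ty":0,"tz":0,"yaw":0}
  ],
  "jaw": -1
}}

```text
time_s: 30.85
position: [0.609, -0.1599, 0.0856]
tool_rot: [[-0.06, 0.997, -0.045], [0.998, 0.062, 0.025], [0.028, -0.044, -0.999]]
ft_force: [0.9, 0.4, 0.0]
grip_width: 0.0854
```

Request:
{"api": "carry_out", "payload": {
  "rows": [
    {"tx":0,"ty":0,"tz":-0.8,"yaw":0},
    {"tx":0,"ty":0,"tz":-1.5,"yaw":0},
    {"tx":0,"ty":0,"tz":-1.8,"yaw":0},
    {"tx":0,"ty":0,"tz":-1.8,"yaw":0},
    {"tx":0,"ty":0,"tz":-1.5,"yaw":0},
    {"tx":0,"ty":0,"tz":-0.8,"yaw":0},
    {"tx":0,"ty":0,"tz":0,"yaw":0}
  ]
}}

```text
time_s: 31.55
position: [0.6129, -0.1621, 0.1734]
tool_rot: [[-0.06, 0.997, -0.045], [0.998, 0.062, 0.025], [0.027, -0.043, -0.999]]
ft_force: [0.8, 0.5, -0.8]
grip_width: 0.0854
```

```bash
python3 -c "
from h import *
go([.6015,-.046,.17],3.6);print(env.observe()['tool_rot'][:,2])"
```

```text
t 31.55 pos [ 0.6129 -0.1621  0.1734] a 3.53 d cm [11.65 -0.41  0.68] yaw -0.001 w 0.0854 F [ 0.82  0.49 -0.79] q6 -29.1 tilt -0.9987
[-0.04452596  0.02477885 -0.99870088]
```

Request:
{"api": "carry_out", "payload": {
  "rows": [
    {"tx":1,"ty":-0.1,"tz":0,"yaw":0},
    {"tx":2,"ty":-0.1,"tz":0,"yaw":0},
    {"tx":2,"ty":-0.1,"tz":0,"yaw":0},
    {"tx":2,"ty":0,"tz":0,"yaw":0},
    {"tx":2,"ty":0,"tz":0,"yaw":0},
    {"tx":1.5,"ty":0,"tz":0,"yaw":0},
    {"tx":0.6,"ty":0,"tz":0,"yaw":0},
    {"tx":0,"ty":0,"tz":0,"yaw":0}
  ]
}}

```text
time_s: 32.35
position: [0.5995, -0.0377, 0.1735]
tool_rot: [[-0.064, 0.997, -0.052], [0.997, 0.066, 0.028], [0.031, -0.05, -0.998]]
ft_force: [0.4, -1.4, 0.4]
grip_width: 0.0855
```

```bash
python3 - <<'E'
from h import *
p,im=snap('wrist','pics/w7.png')
hsv=cv2.cvtColor(im,cv2.COLOR_RGB2HSV); y=cv2.inRange(hsv,(22,150,150),(35,255,255))
n,l,st,c=cv2.connectedComponentsWithStats(y)
for i in range(1,n):
    if st[i,4]>200: print(c[i].round(1),st[i].tolist(),at(p,*c[i],.122))
go([.6015,-.046,.12],3.6);print(env.observe()['tool_rot'][:,2])
E
```

```text
[290.9  35.6] [247, 0, 89, 80, 5860] [0.5951 0.0662 0.122 ]
[287.6 251.7] [250, 216, 76, 72, 4229] [ 0.6013 -0.0451  0.122 ]
t 32.4 pos [ 0.5996 -0.0382  0.1735] a 3.75 d cm [-0.96  0.41  5.31] yaw 0.003 w 0.0854 F [0.34 0.05 0.96] q6 -19.1 tilt -0.99828
[-0.05157218  0.02793642 -0.99827845]
```

Request:
{"api": "carry_out", "payload": {
  "rows": [
    {"tx":-0.5,"ty":0.25,"tz":0.6,"yaw":0.003},
    {"tx":-0.4,"ty":0.2,"tz":1.2,"yaw":0},
    {"tx":0,"ty":0,"tz":1.2,"yaw":0},
    {"tx":0,"ty":0,"tz":1.2,"yaw":0},
    {"tx":0,"ty":0,"tz":0.7,"yaw":0},
    {"tx":0,"ty":0,"tz":0,"yaw":0}
  ]
}}

```text
time_s: 33.0
position: [0.6024, -0.0512, 0.1176]
tool_rot: [[-0.055, 0.997, -0.054], [0.998, 0.056, 0.028], [0.031, -0.052, -0.998]]
ft_force: [0.3, 1.3, -0.3]
grip_width: 0.0854
```

```bash
python3 -c "
from h import *
go([.6013,-.0455,.084],3.6)"
```

```text
t 33.0 pos [ 0.6024 -0.0512  0.1176] a 3.22 d cm [0.47 0.1  3.38] yaw -0.007 w 0.0854 F [ 0.28  1.3  -0.28] q6 -19.7 tilt -0.99815
```

Request:
{"api": "carry_out", "payload": {
  "rows": [
    {"tx":0.3,"ty":0.1,"tz":0.4,"yaw":-0.007},
    {"tx":0.15,"ty":0,"tz":0.8,"yaw":0},
    {"tx":0,"ty":0,"tz":1,"yaw":0},
    {"tx":0,"ty":0,"tz":0.7,"yaw":0},
    {"tx":0,"ty":0,"tz":0.3,"yaw":0},
    {"tx":0,"ty":0,"tz":0,"yaw":0}
  ]
}}

```text
time_s: 33.6
position: [0.6017, -0.0459, 0.0831]
tool_rot: [[-0.062, 0.997, -0.053], [0.998, 0.063, 0.028], [0.031, -0.051, -0.998]]
ft_force: [0.6, -0.0, 0.5]
grip_width: 0.0853
```

```bash
python3 -c "
from h import *
go([.6013,-.0455,.084],3.6)"
```

```text
t 33.6 pos [ 0.6017 -0.0459  0.0831] a 3.63 d cm [ 0.04 -0.04 -0.08] yaw 0.0 w 0.0853 F [ 0.65 -0.01  0.45] q6 -19.7 tilt -0.99819
```

Request:
{"api": "carry_out", "payload": {
  "rows": [
    {"tx":0,"ty":0,"tz":0,"yaw":0},
    {"tx":0,"ty":0,"tz":0,"yaw":0},
    {"tx":0,"ty":0,"tz":0,"yaw":0},
    {"tx":0,"ty":0,"tz":0,"yaw":0},
    {"tx":0,"ty":0,"tz":0,"yaw":0},
    {"tx":0,"ty":0,"tz":0,"yaw":0},
    {"tx":0,"ty":0,"tz":0,"yaw":0}
  ],
  "jaw": 1,
  "squeeze": 70
}}

```text
time_s: 34.3
position: [0.6023, -0.0461, 0.0842]
tool_rot: [[-0.062, 0.997, -0.051], [0.998, 0.063, 0.027], [0.03, -0.049, -0.998]]
ft_force: [0.3, -0.6, -0.7]
grip_width: 0.0591
```

Request:
{"api": "carry_out", "payload": {
  "rows": [
    {"tx":0,"ty":0,"tz":-0.5,"yaw":0},
    {"tx":0,"ty":0,"tz":-1,"yaw":0},
    {"tx":0,"ty":0,"tz":-1.5,"yaw":0},
    {"tx":0,"ty":0,"tz":-2,"yaw":0},
    {"tx":0,"ty":0,"tz":-2,"yaw":0},
    {"tx":0,"ty":0,"tz":-2,"yaw":0},
    {"tx":0,"ty":0,"tz":-2,"yaw":0},
    {"tx":0,"ty":0,"tz":-2,"yaw":0},
    {"tx":0,"ty":0,"tz":-1,"yaw":0},
    {"tx":0,"ty":0,"tz":-0.5,"yaw":0},
    {"tx":0,"ty":0,"tz":0,"yaw":0}
  ]
}}

```text
time_s: 35.4
position: [0.6079, -0.0498, 0.2364]
tool_rot: [[-0.061, 0.996, -0.059], [0.998, 0.063, 0.029], [0.033, -0.057, -0.998]]
ft_force: [0.4, -0.5, -5.5]
grip_width: 0.0586
```

```bash
python3 -c "
from h import *
go([.445,-.187,.23],None); weigh()"
```

```text
t 35.4 pos [ 0.6079 -0.0498  0.2364] a 3.63 d cm [-12.71 -17.07   1.2 ] yaw None w 0.0586 F [ 0.37 -0.52 -5.55] q6 -19.6 tilt -0.99787
Fz mean -4.467 sd 0.51
```

Request:
{"api": "carry_out", "payload": {
  "rows": [
    {"tx":-0.6,"ty":-0.9,"tz":0,"yaw":0},
    {"tx":-1.3,"ty":-1.8,"tz":0,"yaw":0},
    {"tx":-1.4,"ty":-1.9,"tz":0,"yaw":0},
    {"tx":-1.4,"ty":-1.9,"tz":0,"yaw":0},
    {"tx":-1.4,"ty":-1.9,"tz":0,"yaw":0},
    {"tx":-1.4,"ty":-1.9,"tz":0,"yaw":0},
    {"tx":-1.4,"ty":-1.9,"tz":0,"yaw":0},
    {"tx":-1.4,"ty":-1.9,"tz":0,"yaw":0},
    {"tx":-1.2,"ty":-1.6,"tz":0,"yaw":0},
    {"tx":-0.6,"ty":-0.8,"tz":0,"yaw":0},
    {"tx":0,"ty":0,"tz":0,"yaw":0}
  ]
}}

```text
time_s: 37.3
position: [0.4391, -0.1875, 0.2426]
tool_rot: [[-0.061, 0.996, -0.058], [0.998, 0.063, 0.027], [0.03, -0.056, -0.998]]
ft_force: [0.3, -0.5, -4.8]
grip_width: 0.0586
```

```bash
python3 -c "
from h import *
go([.445,-.187,.23],None); R=env.observe()['tool_rot'];print(R[:,2], 'tin axis offset 72mm',R[:,2]*.072)"
```

```text
t 37.3 pos [ 0.4391 -0.1875  0.2426] a 3.59 d cm [-0.02  0.66  1.23] yaw None w 0.0586 F [ 0.27 -0.5  -4.85] q6 -40.4 tilt -0.99795
[-0.05818871  0.02654824 -0.99795254] tin axis offset 72mm [-0.00418959  0.00191147 -0.07185258]
```

Nudge to centre it (+6 mm in x), settle, then check from the side and top.

Request:
{"api": "carry_out", "payload": {
  "rows": [
    {"tx":0,"ty":0.4,"tz":0,"yaw":0},
    {"tx":0,"ty":0.3,"tz":0,"yaw":0},
    {"tx":0,"ty":0,"tz":0,"yaw":0},
    {"tx":0,"ty":0,"tz":0,"yaw":0},
    {"tx":0,"ty":0,"tz":0,"yaw":0}
  ]
}}

```text
time_s: 37.8
position: [0.4484, -0.1854, 0.242]
tool_rot: [[-0.064, 0.996, -0.058], [0.998, 0.065, 0.027], [0.031, -0.056, -0.998]]
ft_force: [0.1, 0.0, -5.2]
grip_width: 0.059
```

```bash
python3 - <<'E'
from h import *
go([.445,-.187,.23])
p,im=snap('side','pics/s2.png'); pt,t=snap('top','pics/t2.png')
print('tin bottom px',px(p,[.445,-.187,.17]),'stand top',px(p,[.445,-.187,.035]))
a=cv2.cvtColor(im,cv2.COLOR_RGB2BGR)[80:380,150:500]; b=cv2.cvtColor(t,cv2.COLOR_RGB2BGR)[120:320,120:470]
cv2.imwrite('pics/c4.png',np.vstack([cv2.resize(a,(420,360)),cv2.resize(b,(420,240))]))
go([.445,-.187,.23])
E
```

```text
t 37.8 pos [ 0.4484 -0.1854  0.242 ] a 3.75 d cm [-0.18 -0.28  1.21] yaw None w 0.059 F [ 0.1   0.03 -5.19] q6 -39.7 tilt -0.99798
tin bottom px [378.8 143.8] stand top [372.6 189.2]
t 37.9 pos [ 0.4482 -0.1855  0.242 ] a 3.73 d cm [-0.17 -0.26  1.22] yaw None w 0.0585 F [-0.13 -0.24 -4.45] q6 -39.7 tilt -0.99798
```

View pics/c4.png

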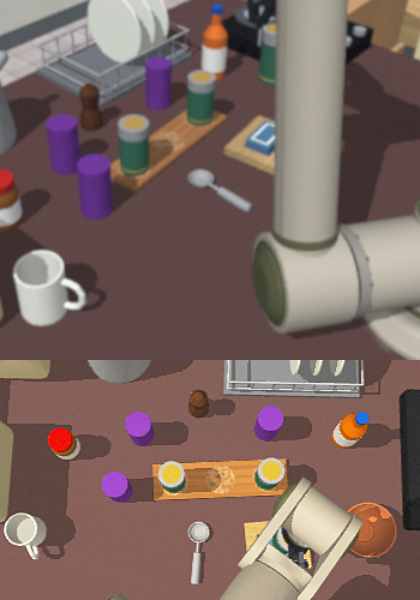

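The left and right tins stand upright on their spots and the middle spot is empty. The stand is still in the tray, the tin hangs over it, and the bystanders are in place. Handing in.

```bash
python3 -c "
from h import *
print(env.close_job())"
```

```text
the job is handed in; nothing more can be done
None
```

The job is handed in, at about 38 s of the 72 s allowed; no verdict was reported. The stand is in the tray's recess. The middle tin, the heaviest, is held over the stand.

- **Stand:** after release it measured at (444.7, -186) mm and 6.15°. The tray's recess measured at about (444.5, -187) mm and 6.0°. I judged it seated from the descent stopping at the expected height and the wrist picture; I took no direct depth reading.
- **Tins:** each was lifted about 6.5 cm in order. The loads were about 2.2 N (left), 4.4 N (middle) and 1.0 N (right), with noise of about 0.5 N. A second weighing of the middle tin gave 4.5 N.
- **Final pose:** the tin is still, about 3 mm from the stand's centre. Its underside is about 13 cm above the stand's top.
- **Last pictures:** the other two tins stood upright on their spots and the bystanders looked unmoved. The arm partly hid the held tin and the tray.

**Disagreements:**
- The top and wrist cameras differed by about 2 mm on the recess's x position. I used the wrist reading, and the stand went in.
- The tool drifted to about 3.7° of tilt over the run, which the moves cannot correct. That is within the 0.2 rad (11°) allowed for the held tin.

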